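# Put a freshly primed panel away in the drying rack

### The arm

A 6-joint arm with a two-finger parallel gripper is mounted at the origin on the work surface. World frame = base frame: x ahead of the robot, y to its left, z up, the work surface at z = 0. Lengths are in m, angles in rad, forces in N, time in s.
With the tool pointing down it reaches from about 0.35 to 0.775 m from the base axis. Payload 7.3 kg.
Tool frame: the origin (TCP) lies at the very end of the fingers, on their centre line; the grasp point (between the pads) lies 19 mm behind it; z points along the fingers, x is the direction in which the jaws open and shut, and the axes are right-handed (so a half turn about z gives the same grasp; the last joint's range is limited). The gripper opens to 92 mm and grips with 3 to 60 N. Pads are 19 mm wide; open, the fingers measure 130 mm over their backs; the gripper's body (75 mm by 190 mm) begins 47 mm behind the grasp point.
Start: joints at [1.004, 0.342, 1.524, -0, 1.275, -0.146], TCP at [0.214, 0.479, 0.227] pointing down, gripper open.
Joint ranges: [-2.53, 2.53], [-0.77, 2.02], [0.04, 2.7], [-1, 4.14], [0.28, 2.66], [-3.11, 3.11]. Speed limits (rad/s): [2.57, 2.57, 3.14, 3.14, 3.14, 3.14].

### API

Orientations are given as [roll, pitch, yaw] about the fixed x, y, z axes, in that order (R = Rz(yaw) Ry(pitch) Rx(roll)).
In Python, from cell import observe, read_camera, camera_params, hand_in gives the robot as it stands.
- The arm moves only by the tool apply_moves, never from a script. Its argument "increments" is a list of rows, each an object with "grip": the opening, from 0 (shut) to 1 (fully open); "linear": the shift along the world's x, y, z in mm, a list of three; "turn": the turn, a rotation vector about the world's x, y, z in units of 6 degrees (1.0 is 6 degrees), a list of three. A call has 1 to 10 rows; each row is the pose to reach, as a shift and turn from the pose commanded when the call began; what a row does not reach only later rows make up. A row lasts 1/10 s, in which the tool goes at most 50 mm and 8.59 degrees, less where a joint would pass 70% of its speed; a pose out of reach is approached as far as the arm can. A call with a gripper value outside its range is refused whole. The fingers move at their own pace and stop on an object; "grip_force" is the grip in N (left out, the last holds). Time passes only in rows, so rows that repeat a pose let the fingers close. It gives the time, the measured TCP pose, the force and the opening at its end, in the units of the state.
- observe(): the state, without advancing time (a new reading comes with each control period).
- read_camera(name): name is "scene" or "top" or "wrist"; returns the picture (400x640x3 uint8, red, green, blue); there is no depth.
- camera_params(name): a dict with "camera_matrix" (3x3 intrinsics, pixels), "world_to_cam" (4x4, takes a point from world to camera coordinates); the wrist camera has in their place "hand_eye" (4x4, takes a point from camera to tool coordinates, whose origin is the TCP and whose axes are the tool frame's). Camera axes: x right, y up, looking along -z (the intrinsics and any distortion apply to the point x, -y, -z); pixel columns grow to the right and rows downward; lengths in m; the calibration is good to about 2 mm. A picture is of the moment at which its call begins: read the wrist's pose just before it. camera_params takes no time and is no camera call.
- hand_in(): hands the job in, once; it reports no verdict.
The state is a dict: "time": time; "qpos": joint angles; "qvel": joint speeds; "joint_efforts": joint torques, N m; "tool_pos": TCP position; "tool_rot": TCP orientation; "contact_force": force on the tool from outside, world axes, zero at the start; "torque": the same for the moment, N m; "opening": finger opening in m.
Only numpy, scipy, OpenCV 4.12 (cv2) and the standard library are available. Lean on these libraries where they do the work, as an engineer would, in place of code of your own. Each camera call takes 0.05 s, during which the arm holds its last target.

### The job

The small freshly primed panel lies flat in the middle lane of the paint chest's tray, too thin to be picked up there, and its ground is still soft. With a light touch from above slide it out over the open front edge until a good third of it overhangs but it still lies flat on the chest, take it by its two long edges where it overhangs, and slide it into the empty top slot of the drying rack, pushed gently until you feel it meet the slot's stop bar. Press and push lightly throughout, never let the panel fall off, and leave the paints, tools, jars and all other things where they are.

Things in the scene. Friction and masses are not known exactly. Their poses are not given: they have to be found in the camera images.
- panel: The painting panel: a flat aluminium sheet 110 x 64 x 3 mm (x, y, z), about 60 g, loose, its upper face primed grey-blue, both ends alike. Origin at the centre of its underside; x along its length, z up. The soft ground is marked if the panel is pressed onto the chest with more than 25 N or pushed against the rack with more than 20 N; touching down faster than about 8 mm/s or meeting the stop faster than 15 can do that.
- panel_center (a point): Centre of the panel, half-way up its 3 mm thickness; axes as the panel's.
- chest: Low brown wooden paint chest, fixed, 170 mm deep (x), 280 wide (y), 70 high; origin at the centre of its underside; its front (drawer, two brass knobs) faces its -x. Rails 8 mm thick, 12 high stand on the flat top along back and sides; two more run back to front, their inner faces 42 mm either side of the middle: the panel lies in this 84 mm lane. Back rail face 77 mm behind the origin.
- lane_edge (a point): Middle of the lane's open front edge, on the chest's top surface; axes as the chest's: x back into the lane, y along the edge, z up. No rail here; below the overhang is only the table, 70 mm down, and the two knobs, 90 mm either side of the middle, up to 40 mm above the table, 18 mm out. The floor is polished: a press of about 5 N draws the panel along.
- rack: Small pale wooden drying rack, fixed, 90 mm wide, its mouth facing its -x; origin under its middle, x into the slots. Four slots one above the other, 70 mm wide between walls that begin 55 mm before the origin and are 96 mm high; 9 mm wide ledges carry the panels. The lower three slots are full. The top one is empty: ledge tops 80 mm above the table, strips over the ledges leave it 9 mm high.
- slot_mouth (a point): Centre of the mouth of the empty top slot, half-way up its 9 mm opening (84.5 mm above the table); axes as the rack's: x into the slot. It ends at a dark stop bar, clamped firmly across the walls with two brass thumb nuts. The bar is set anew each time: its face is 76 to 106 mm behind the mouth, so a panel touching it stands 4 to 34 mm out of the mouth.
- tube_blue_mid (a point): Paint tube, blue band, 85 x 26 x 23 mm, loose in the chest's left (+y) lane. Bystander. The point is about its middle.
- tube_red_mid (a point): Paint tube, dark red band, same size, beside the blue one. Bystander. The point is about its middle.
- tube_yellow_mid (a point): Paint tube, yellow band, same size, in the chest's right (-y) lane. Bystander. The point is about its middle.
- knife_mid (a point): Palette knife, dark wooden handle, 140 mm long, 11 mm high, in the right lane. Bystander. The point is about its middle.
- brush_jar_mid (a point): Jar with brushes, 68 mm across, about 200 mm high with the brushes, on the table. Bystander. The point is about its middle.
- medium_bottle_mid (a point): Brown bottle, 52 mm across, 130 mm high, on the table. Bystander. The point is about its middle.
- tape_roll_mid (a point): Roll of masking tape lying flat, 90 mm across, 24 mm high. Bystander. The point is about its middle.
- sanding_block_mid (a point): Cork sanding block 70 x 45 x 28 mm. Bystander. The point is about its middle.
There are look-alikes about, which are no part of the job. There is more than one size of the panel; the one meant has the size given above.

How it is judged:
On the way, in this order (a step that is already met when the one before it is completed fails the run):
1. the panel lies flat and still on the chest with 26 to 52 mm of it out over the front edge (x of panel_center in the frame of lane_edge between 0.003 and 0.029 m and z of panel_center in the frame of lane_edge between -0.002 and 0.005 m and y of panel_center in the frame of lane_edge between -0.02 and 0.02 m and angle between panel_center's own z axis and vertical below 0.06 rad and linear speed of panel below 0.02 m/s), for 0.2 s.
2. the panel is held by the fingers, clear of the chest (height (world z) of panel_center above 0.085 m and contact force between the fingers and panel above 1 N and contact force between panel and chest below 0.01 N), for 0.2 s.
3. the panel, deep in the top slot, is pushed by the fingers against the rack's stop bar and presses on it with more than 2 N (x of panel_center in the frame of slot_mouth between 0.0185 and 0.053 m and y of panel_center in the frame of slot_mouth between -0.005 and 0.005 m and z of panel_center in the frame of slot_mouth between -0.0055 and -0.0005 m and angle between panel_center's own z axis and vertical below 0.06 rad and angle between the x axis of panel and the x axis of rack, either way round below 0.08 rad and contact force between panel and rack_stop above 2 N and contact force between the fingers and panel above 1 N).
At the end, for the whole second after the job is handed in: the panel lies flat and straight in the top slot of the rack, its end within 3 mm of the stop bar's face, released and at rest (x of panel_center in the frame of slot_mouth between 0.0185 and 0.053 m and y of panel_center in the frame of slot_mouth between -0.005 and 0.005 m and z of panel_center in the frame of slot_mouth between -0.0055 and -0.0005 m and angle between panel_center's own z axis and vertical below 0.06 rad and angle between the x axis of panel and the x axis of rack, either way round below 0.08 rad and x of panel_center in the frame of stop_face between -0.058 and -0.0535 m and linear speed of panel below 0.01 m/s and contact force between the fingers and panel below 0.01 N); the robot touches nothing.
It fails at once if the panel is pressed against the chest with more than 25 N (contact force between panel and chest above 25 N).
It fails at once if the panel is pushed against the rack with more than 20 N (contact force between panel and rack above 20 N).
It fails at once if the panel falls off (its centre drops below 55 mm above the table) (height (world z) of panel_center below 0.055 m).
It fails at once if a paint tube, tool, jar, bottle or other bystander is moved by more than 20 mm (distance of any of tube_blue_mid, tube_red_mid, tube_yellow_mid, knife_mid, brush_jar_mid, medium_bottle_mid, tape_roll_mid, sanding_block_mid from where it was at the start of the episode above 0.02 m).
It also fails if it takes over 72 s, if anything falls off the work surface, if the arm or the gripper's body presses on something with over 40 N, if the wrist force passes 120 N, or if a joint passes its speed limit or range.

## Working session

There is one attempt and no reset: what is moved stays moved. The work goes in short steps, Python scripts to look and compute and a tool call to move; the robot and the scene stay as the last step left them, time stands still between calls to the robot, and variables do not carry over. Pictures are saved under pics/ and viewed, and the job is handed in when it is done.

Besides the shell and the picture viewer there is one more tool, called by a JSON object that holds its "api" and its "payload". apply_moves: Moves the arm, as the interface text tells. Its arguments: {"type":"object","properties":{"increments":{"type":"array","items":{"type":"object","properties":{"grip":{"type":"number"},"linear":{"type":"array","items":{"type":"number"}},"turn":{"type":"array","items":{"type":"number"}}}}},"grip_force":{"type":"number"}},"required":["increments"]}

```bash
mkdir -p pics; ls
python3 - <<'E'
from cell import *
import cv2,numpy as np
print(observe())
for n in ("scene","top","wrist"):
    im=read_camera(n); cv2.imwrite(f"pics/{n}0.png",im[:,:,::-1]); print(n,camera_params(n))
E
```

```text
pics
{'time': 0.0, 'qpos': array([ 1.00396277e+00,  3.42750519e-01,  1.52502813e+00, -1.04071007e-05,
        1.27542030e+00, -1.46008518e-01]), 'qvel': array([ 0.0008504 , -0.00014066, -0.00046586,  0.00161341,  0.00048398,
        0.00040376]), 'joint_efforts': array([-1.43244040e-03, -4.31248856e+01, -2.44211268e+01,  7.16570718e-02,
        5.60021424e-02, -4.80005224e-05]), 'tool_pos': array([0.21422842, 0.47884278, 0.22602668]), 'tool_rot': array([-3.14136880e+00,  1.59064636e-03,  1.14997450e+00]), 'contact_force': array([-0.05194007,  0.73200327,  0.69761389]), 'torque': array([-0.01970175,  0.0336114 , -0.02111497]), 'opening': 0.09169399709821821}
scene {'camera_matrix': array([[439.48400492,   0.        , 313.38992768],
       [  0.        , 439.48400492, 197.96601792],
       [  0.        ,   0.        ,   1.        ]]), 'world_to_cam': array([[ 0.88442212,  0.46667375, -0.00362395, -0.4303987 ],
       [-0.35384242,  0.67561122,  0.64679596,  0.10555752],
       [ 0.30429108, -0.57075835,  0.76265447, -1.48656219],
       [ 0.        ,  0.        ,  0.        ,  1.      
[... 278 characters left out ...]
57,  0.02017431,  0.08403487, -0.52407387],
       [-0.08358139, -0.02235855,  0.99625009, -1.46774087],
       [ 0.        ,  0.        ,  0.        ,  1.        ]])}
wrist {'camera_matrix': array([[292.83002736,   0.        , 319.62768353],
       [  0.        , 292.83002736, 196.29600663],
       [  0.        ,   0.        ,   1.        ]]), 'hand_eye': array([[ 9.99999475e-01, -8.35447619e-04, -5.92645331e-04,
        -8.02955656e-04],
       [-9.71272712e-04, -9.57151092e-01, -2.89587367e-01,
        -7.84578372e-02],
       [-3.25316049e-04,  2.89587791e-01, -9.57151402e-01,
        -1.57947961e-01],
       [ 0.00000000e+00,  0.00000000e+00,  0.00000000e+00,
         1.00000000e+00]])}
```

View pics/scene0.png

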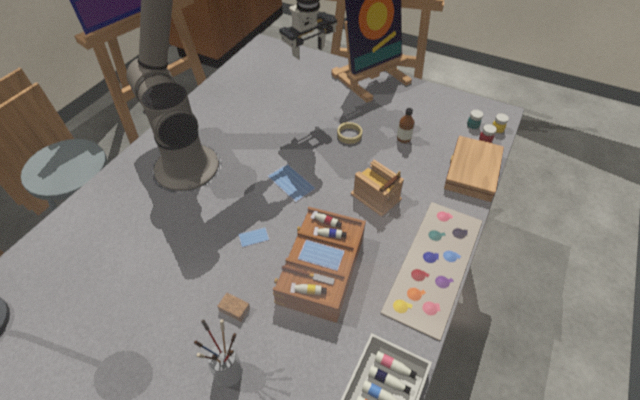

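View pics/top0.png

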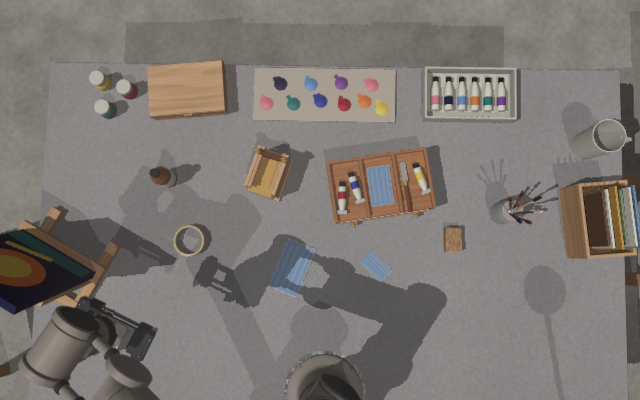

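View pics/wrist0.png

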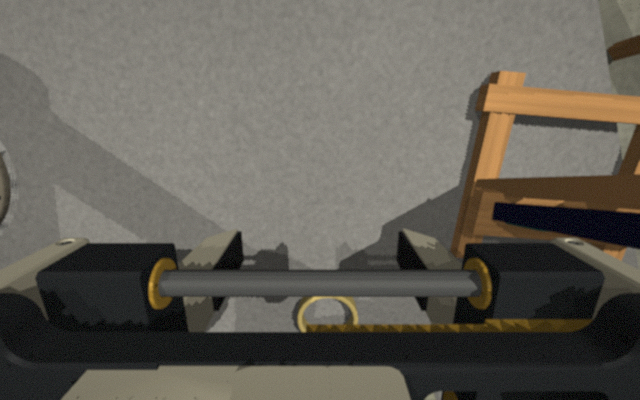

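Run:
```python
import cv2
t=cv2.imread("pics/top0.png"); s=cv2.imread("pics/scene0.png")
a=cv2.resize(t[135:235,315:445],None,fx=5,fy=5,interpolation=cv2.INTER_CUBIC); cv2.imwrite("pics/c1.png",a)
b=cv2.resize(t[135:210,235:305],None,fx=8,fy=8,interpolation=cv2.INTER_CUBIC); cv2.imwrite("pics/c2.png",b)
c=cv2.resize(s[150:320,265:415],None,fx=3.5,fy=3.5,interpolation=cv2.INTER_CUBIC); cv2.imwrite("pics/c3.png",c)
```

```text
(no output)
```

View pics/c1.png

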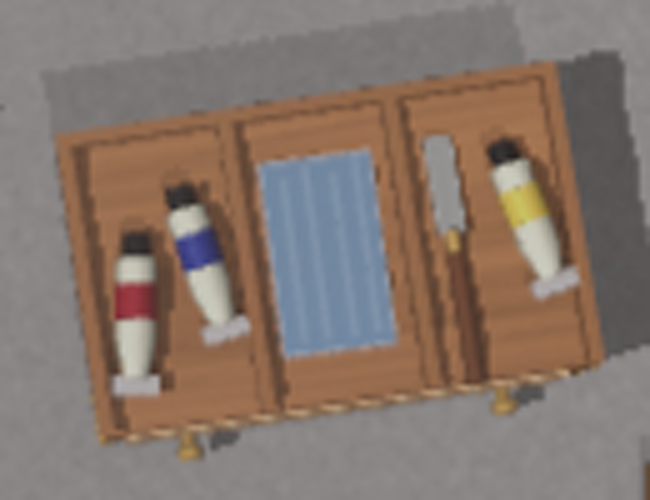

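View pics/c2.png

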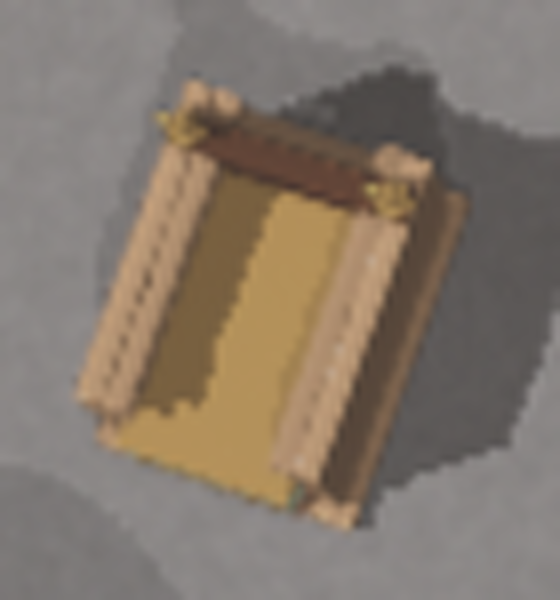

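View pics/c3.png

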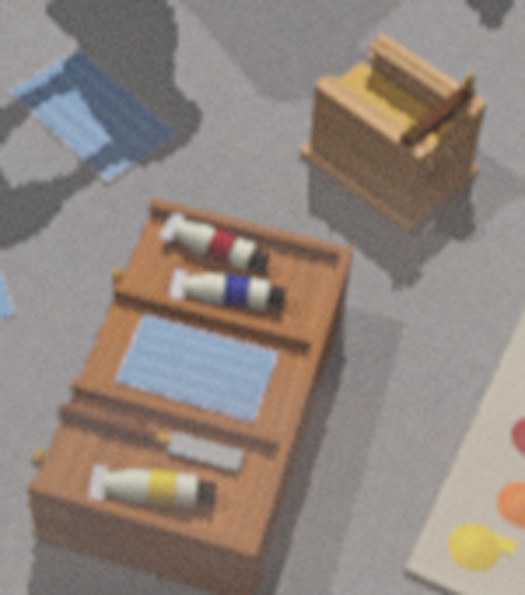

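The three blue panels in the top view are the lane one at (381,185), a bigger one on the table at (293,267) and a smaller one at (375,265). The one in the chest lane fits the description. I'll check its size next. The rack is at (268,172), with its dark stop bar at the far end and its mouth facing the robot.

```bash
cat > h.py <<'E'
from cell import *
import cv2,numpy as np
from scipy.spatial.transform import Rotation as R
def ray(cam,uv,pose=None,K=None,W=None):
    p=camera_params(cam);K=p['camera_matrix']
    d=np.array([(uv[0]-K[0,2])/K[0,0],-(uv[1]-K[1,2])/K[1,1],-1.0])
    if cam=='wrist':
        T=np.eye(4);T[:3,:3]=R.from_euler('xyz',pose[1]).as_matrix();T[:3,3]=pose[0]
        M=T@p['hand_eye']
    else: M=np.linalg.inv(p['world_to_cam'])
    return M[:3,3],M[:3,:3]@d
def onz(cam,uv,z,pose=None):
    o,d=ray(cam,uv,pose);return o+d*(z-o[2])/d[2]
def proj(cam,P,pose=None):
    p=camera_params(cam);K=p['camera_matrix']
    if cam=='wrist':
        T=np.eye(4);T[:3,:3]=R.from_euler('xyz',pose[1]).as_matrix();T[:3,3]=pose[0]
        W=np.linalg.inv(T@p['hand_eye'])
    else: W=p['world_to_cam']
    q=W[:3,:3]@np.asarray(P)+W[:3,3]
    return np.array([K[0,0]*q[0]/-q[2]+K[0,2],K[1,1]*-q[1]/-q[2]+K[1,2]])
def blue(im,lo=(95,50,60),hi=(125,255,255)):
    h=cv2.cvtColor(im,cv2.COLOR_BGR2HSV);return cv2.inRange(h,lo,hi)
E
python3 - <<'E'
from h import *
def meas(cam,im,z,zs=None):
    m=blue(im)
    cs,_=cv2.findContours(m,cv2.RETR_EXTERNAL,cv2.CHAIN_APPROX_NONE)
    for c in cs:
        if cv2.contourArea(c)<150: continue
        M=cv2.moments(c);u,v=M['m10']/M['m00'],M['m01']/M['m00']
        for zz in (z,0.003):
            P=np.array([onz(cam,q[0],zz)[:2] for q in c])*1000
            r=cv2.minAreaRect(P.astype(np.float32))
            print(cam,round(u),round(v),'z',zz,np.round(r[0],1),np.round(r[1],1),round(r[2],1))
meas('top',cv2.imread('pics/top0.png'),.073)
meas('scene',cv2.imread('pics/scene0.png'),.073)
E
```

```text
top 376 266 z 0.073 [ 360.3 -132.5] [73.1 40.7] 46.1
top 376 266 z 0.003 [ 358.4 -138.1] [76.7 42.7] 46.1
top 292 268 z 0.073 [350.7  95.6] [ 77.4 136.5] 68.9
top 292 268 z 0.003 [348.3 101.2] [ 81.1 143.2] 68.9
top 636 211 z 0.073 [ 511.4 -831.5] [ 37.6 171.3] 88.4
top 636 211 z 0.003 [ 516.9 -871.2] [ 39.4 179.7] 88.4
top 380 185 z 0.073 [ 582.9 -142.9] [104.8  59.5] 8.6
top 380 185 z 0.003 [ 591.8 -148.9] [109.9  62.4] 8.6
scene 321 254 z 0.073 [ 584.5 -142.5] [103.4  58. ] 8.7
scene 321 254 z 0.003 [ 564.3 -101.7] [110.7  62.1] 8.7
scene 253 237 z 0.073 [ 393.3 -177.1] [72.6 42.7] 46.0
scene 253 237 z 0.003 [ 359.6 -138.9] [77.7 45.7] 46.0
scene 291 182 z 0.073 [383.7  48.9] [ 75.6 132.5] 67.8
scene 291 182 z 0.003 [349.4 103.1] [ 81.  141.9] 67.8
scene 102 18 z 0.073 [-921.6  602.6] [272.3 352.4] 58.6
scene 102 18 z 0.003 [-1048.1   695.9] [291.5 377.3] 58.6
```

The lane panel measures 105 x 60 mm in the mask, about 2 px of edge short of 110 x 64. The table ones measure 143 x 81 and 77 x 43, so the lane panel is the one meant. Next I'll get rough chest and rack frames, then take closer wrist views.

Run:
```python
from h import *
def t(x,y): return np.round(onz('top',(315+x/5-.4,135+y/5-.4),Z)*1000,1)
Z=.082
for n,q in dict(FL=(100,436),FR=(605,360),BR=(553,62),BL=(58,137)).items(): print(n,t(*q))
Z=.07
print('lane front L,R',t(283,410),t(440,387))
def r(x,y,Z): return np.round(onz('top',(235+x/8-.45,135+y/8-.45),Z)*1000,1)
for n,q in dict(LFo=(78,400),LFi=(128,408),RFi=(275,462),RFo=(318,478),RBo=(430,165),LBo=(185,90)).items(): print(n,r(*q,.096))
```

```text
FL [478.  -18.8  82. ]
FR [ 525.5 -294.8   82. ]
BR [ 690.7 -265.5   82. ]
BL [643.6   7.9  82. ]
lane front L,R [ 495.2 -119.8   70. ] [ 509.8 -206.3   70. ]
LFo [574.5 231.2  96. ]
LFi [572.1 213.9  96. ]
RFi [554.4 162.7  96. ]
RFo [549.2 147.8  96. ]
RBo [658.3 112.4  96. ]
LBo [683.  197.9  96. ]
```

{"api": "apply_moves", "payload": {"increments": [{"grip": 1, "linear": [27, -32, 2], "turn": [0, 0, 0]}, {"grip": 1, "linear": [67, -80, 5], "turn": [0, 0, 0]}, {"grip": 1, "linear": [107, -128, 10], "turn": [0, 0, 0]}, {"grip": 1, "linear": [137, -164, 14], "turn": [0, 0, 0]}, {"grip": 1, "linear": [167, -200, 18], "turn": [0, 0, 0]}, {"grip": 1, "linear": [197, -236, 20], "turn": [0, 0, 0]}, {"grip": 1, "linear": [227, -272, 20], "turn": [0, 0, 0]}, {"grip": 1, "linear": [250, -300, 20], "turn": [0, 0, 0]}, {"grip": 1, "linear": [260, -310, 20], "turn": [0, 0, 0]}, {"grip": 1, "linear": [260, -310, 20], "turn": [0, 0, 0]}]}}

```text
time: 1.15
tool_pos: [0.4754, 0.1677, 0.2462]
tool_rot: [-3.141, 0.0, 1.146]
contact_force: [-0.1, 1.0, 0.6]
opening: 0.0918
```

Run:
```python
from h import *
s=observe();print(s['time'],s['tool_pos'],s['tool_rot'],s['contact_force'])
im=read_camera('wrist')[:,:,::-1];cv2.imwrite('pics/w1.png',im)
```

```text
1.15 [0.47539452 0.16771826 0.24619543] [-3.14093458e+00  4.11607858e-04  1.14641207e+00] [-0.05131539  0.96015962  0.56937607]
```

View pics/w1.png

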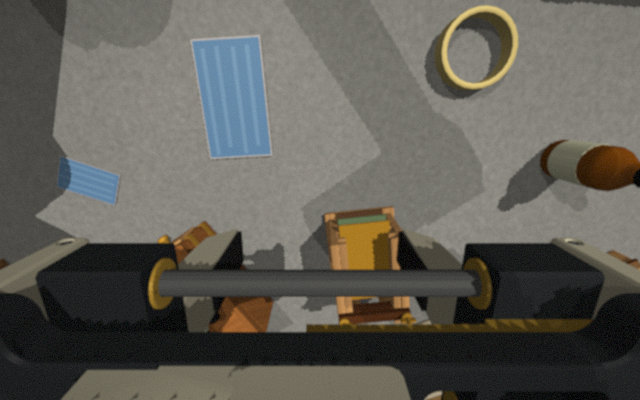

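{"api": "apply_moves", "payload": {"increments": [{"grip": 1, "linear": [35, 5, 0], "turn": [0, 0, 0.3]}, {"grip": 1, "linear": [75, 10, 0], "turn": [0, 0, 0.6]}, {"grip": 1, "linear": [110, 12, 0], "turn": [0, 0, 0.8]}, {"grip": 1, "linear": [130, 12, 0], "turn": [0, 0, 0.8]}, {"grip": 1, "linear": [130, 12, 0], "turn": [0, 0, 0.8]}, {"grip": 1, "linear": [130, 12, 0], "turn": [0, 0, 0.8]}]}}

```text
time: 1.8
tool_pos: [0.603, 0.1828, 0.2462]
tool_rot: [-3.14, 0.0, 1.236]
contact_force: [-0.1, -0.1, 0.5]
opening: 0.0917
```

Run:
```python
from h import *
s=observe();print(s['time'],s['tool_pos'],s['tool_rot'],s['contact_force'])
im=read_camera('wrist')[:,:,::-1];cv2.imwrite('pics/w2.png',im)
np.save('w2.npy',[s['tool_pos'],s['tool_rot']])
cv2.imwrite('pics/w2c.png',cv2.resize(im[60:260,220:480],None,fx=3,fy=3,interpolation=cv2.INTER_CUBIC))
```

```text
1.8 [0.60302623 0.18284115 0.24623715] [-3.13983757e+00  4.20443815e-04  1.23565358e+00] [-0.13270974 -0.07638206  0.49695579]
```

View pics/w2c.png

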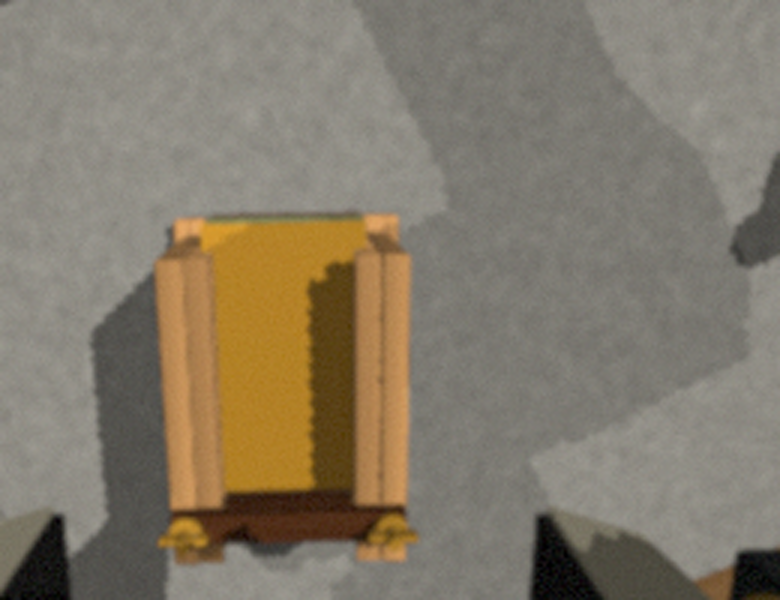

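Run:
```python
from h import *
po=np.load('w2.npy')
def r(x,y,Z): return onz('wrist',(220+x/3-.33,60+y/3-.33),Z,po)*1000
P={n:r(*q,.096) for n,q in dict(LFo=(157,261),LFi=(212,255),RFi=(357,254),RFo=(411,253),RBo=(407,503),RBi=(354,503),LBi=(225,507),LBo=(171,510)).items()}
for n in P: print(n,np.round(P[n],1))
print('width',np.linalg.norm(P['LFo']-P['RFo']),np.linalg.norm(P['LBo']-P['RBo']), 'len',np.linalg.norm(P['LFo']-P['LBo']),np.linalg.norm(P['RFo']-P['RBo']))
m=(P['LFo']+P['RFo'])/2; b=(P['LBo']+P['RBo'])/2; d=b-m
print('mouth mid',m,'dir deg',np.degrees(np.arctan2(d[1],d[0])))
e=P['RFo']-P['LFo'];print('front edge normal deg',np.degrees(np.arctan2(e[1],e[0]))+ (90))
yaw=np.arctan2(d[1],d[0]);c,s=np.cos(yaw),np.sin(yaw)
for z in (.04,.05,.06,.065):
    for q in((205,222),(362,222),(150,560),(220,490)):
        p=r(*q,z)-m;print(z,q,np.round([c*p[0]+s*p[1],-s*p[0]+c*p[1]],1))
# bar
for z in (.08,.085,.09,.096,.1,.105):
    print(z,[np.round((lambda p:[c*p[0]+s*p[1],-s*p[0]+c*p[1]])(r(*q,z)-m),1) for q in((290,491),(290,513),(290,541))])
# compare with top camera
for n,q in dict(LFo=(78,400),RFo=(318,478)).items():print(n,proj('top',P[n]/1000),235+q[0]/8-.45,135+q[1]/8-.45)
```

```text
LFo [548.9 148.2  96. ]
LFi [553.3 167.   96. ]
RFi [569.5 214.8  96. ]
RFo [575.3 232.7  96. ]
RBo [664.5 203.7  96. ]
RBi [657.9 184.7  96. ]
LBi [643.5 138.   96. ]
LBo [637.9 118.2  96. ]
width 88.51815503942771 89.50637064626342 len 93.8947244526713 93.80655605632131
mouth mid [562.10347008 190.41261562  96.        ] dir deg -18.286361920678754
front edge normal deg 162.64380193506298
0.04 (205, 222) [ -7.9 -32.9]
0.04 (362, 222) [-6.9 31. ]
0.04 (150, 560) [143. -65.]
0.04 (220, 490) [109.2 -31.6]
0.05 (205, 222) [ -8.7 -31.8]
0.05 (362, 222) [-7.8 30.3]
0.05 (150, 560) [138.1 -63. ]
0.05 (220, 490) [105.2 -30.6]
0.06 (205, 222) [ -9.5 -30.8]
0.06 (362, 222) [-8.6 29.6]
0.06 (150, 560) [133.2 -61.1]
0.06 (220, 490) [101.2 -29.6]
0.065 (205, 222) [ -9.9 -30.2]
0.065 (362, 222) [-9.  29.3]
0.065 (150, 560) [130.7 -60.1]
0.065 (220, 490) [ 99.2 -29. ]
0.08 [array([94. ,  0.3]), array([1.035e+02, 1.000e-01]), array([ 1.157e+02, -1.000e-01])]
0.085 [array([92. ,  0.3]), array([101.3,   0.2]), array([113.3,  -0. ])]
0.09 [array([90. ,  0.4]), array([99.1,  0.3]), array([1.11e+02, 1.00e-01])]
0.096 [array([87.5,  0.6]), array([96.5,  0.4]), array([108.1,   0.2])]
0.1 [array([85.9,  0.6]), array([94.8,  0.5]), array([106.3,   0.3])]
0.105 [array([83.9,  0.7]), array([92.6,  0.6]), array([103.9,   0.3])]
LFo [274.16437932 194.4053454 ] 244.3 184.55
RFo [243.77050881 184.24234371] 274.3 194.3
```

The rack is confirmed: walls 89 mm wide, mouth at about (562, 190), yaw about -18°, top and wrist views agreeing to 0.5 px. The bar face is roughly 94 mm in, and the slot 3 panel sticks out about 9 mm. Next is a close look at the chest.

{"api": "apply_moves", "payload": {"increments": [{"grip": 0, "linear": [0, -25, 0], "turn": [0, 0, 0.4]}, {"grip": 0, "linear": [0, -65, 0], "turn": [0, 0, 1]}, {"grip": 0, "linear": [2, -110, 0], "turn": [0, 0, 1.6]}, {"grip": 0, "linear": [5, -155, 0], "turn": [0, 0, 2.2]}, {"grip": 0, "linear": [8, -200, 0], "turn": [0, 0, 2.8]}, {"grip": 0, "linear": [12, -245, 0], "turn": [0, 0, 3.5]}, {"grip": 0, "linear": [15, -290, 0], "turn": [0, 0, 4.2]}, {"grip": 0, "linear": [15, -325, 0], "turn": [0, 0, 4.7]}, {"grip": 0, "linear": [15, -333, 0], "turn": [0, 0, 4.7]}, {"grip": 0, "linear": [15, -333, 0], "turn": [0, 0, 4.7]}]}}

```text
time: 2.85
tool_pos: [0.6186, -0.152, 0.2471]
tool_rot: [3.142, -0.0, 1.724]
contact_force: [0.2, 0.6, 0.7]
opening: 0.0161
```

Run:
```python
from h import *
s=observe();print(s['time'],s['tool_pos'],s['tool_rot'],s['contact_force'],s['opening'])
im=read_camera('wrist')[:,:,::-1];cv2.imwrite('pics/w3.png',im)
np.save('w3.npy',[s['tool_pos'],s['tool_rot']])
cv2.imwrite('pics/w3c.png',cv2.resize(im[30:250,190:450],None,fx=2.7,fy=2.7,interpolation=cv2.INTER_CUBIC))
```

```text
2.85 [ 0.61862482 -0.15201715  0.24709437] [ 3.14157863e+00 -4.34109790e-04  1.72365631e+00] [0.16730896 0.56557641 0.66503685] 0.01612072055222407
```

View pics/w3c.png

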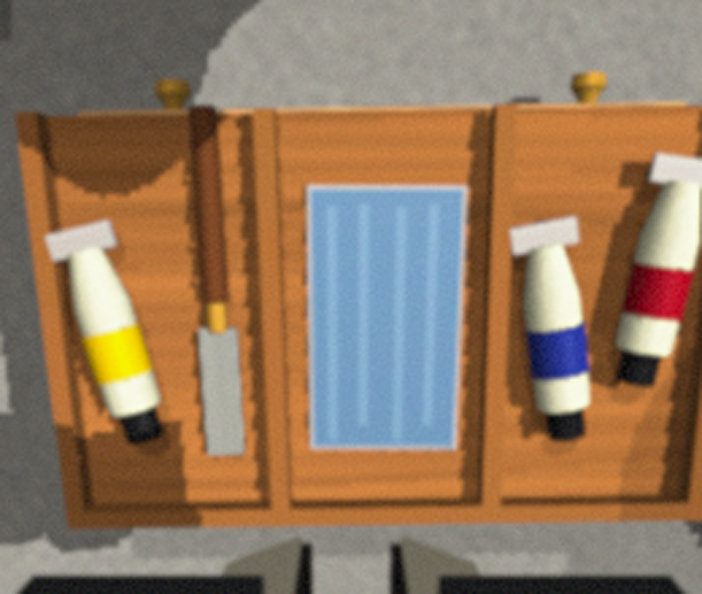

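Run:
```python
from h import *
po=np.load('w3.npy')
def r(x,y,Z): return onz('wrist',(190+x/2.7-.31,30+y/2.7-.31),Z,po)*1000
# panel corners incl. pale border at z .073
pc=[r(*q,.073) for q in((306,184),(468,184),(456,450),(309,450))]
print(np.round(pc,1)); pcm=np.mean(pc,axis=0)
print('panel',pcm,[np.linalg.norm(pc[i]-pc[(i+1)%4]) for i in range(4)])
d=(pc[3]+pc[2])/2-(pc[0]+pc[1])/2;print('panel yaw',np.degrees(np.arctan2(d[1],d[0])))
L=r(280,109,.07);Rr=r(490,107,.07);e=Rr-L
print('front edge',L,Rr,np.linalg.norm(e),'yaw',np.degrees(np.arctan2(e[1],e[0]))-90)
# rails tops z .082
for n,q in dict(rl_f=(276,110),rl_b=(290,500),rr_f=(493,107),rr_b=(482,498),ol_f=(18,114),ol_b=(68,527)).items(): print(n,np.round(r(*q,.082),1))
a=r(276,110,.082);b=r(290,500,.082);print(np.degrees(np.arctan2(*(b-a)[1::-1])))
a=r(493,107,.082);b=r(482,498,.082);print(np.degrees(np.arctan2(*(b-a)[1::-1])))
for q in pc: print(proj('top',q/1000),proj('scene',q/1000))
```

```text
[[ 533.5 -183.7   73. ]
 [ 523.6 -119.9   73. ]
 [ 633.1 -103.5   73. ]
 [ 643.  -167.2   73. ]]
panel [ 583.28562202 -143.5847597    73.        ] [np.float64(64.52093946670996), np.float64(110.70372279412838), np.float64(64.51080428633726), np.float64(110.6874868106978)]
panel yaw 8.551254408936805
front edge [ 507.3978628  -197.74199377   70.        ] [ 494.07892334 -116.61219632   70.        ] 82.21580251672249 yaw 9.32298796616493
rl_f [ 509.2 -198.    82. ]
rl_b [ 664.  -172.2   82. ]
rr_f [ 495.6 -117.2   82. ]
rr_b [650.3 -89.8  82. ]
ol_f [ 525.5 -294.2   82. ]
ol_b [ 691.4 -267.    82. ]
9.467057748073307
10.054061535561878
[394.6190977  203.19451452] [296.56447687 258.43152713]
[371.48103755 206.29088245] [304.79013616 239.43798712]
[366.12286501 167.02220856] [343.56322863 250.57273075]
[389.10351499 163.93614086] [336.50041225 270.34479901]
```

Panel 110.7 x 64.5 mm at (583, -144), yaw 8.6°. The lane edge middle is at (501, -157), yaw 9.5°, so the panel sits 83 mm behind the edge and needs to slide about 69 mm.

{"api": "apply_moves", "payload": {"increments": [{"grip": 0, "linear": [-7, 4, -25]}, {"grip": 0, "linear": [-15, 8, -60]}, {"grip": 0, "linear": [-20, 11, -95]}, {"grip": 0, "linear": [-20, 11, -125]}, {"grip": 0, "linear": [-20, 11, -145]}, {"grip": 0, "linear": [-20, 11, -157]}, {"grip": 0, "linear": [-20, 11, -162]}, {"grip": 0, "linear": [-20, 11, -164]}, {"grip": 0, "linear": [-20, 11, -165]}, {"grip": 0, "linear": [-20, 11, -165]}]}}

```text
schema error: expected keys grip, linear, turn
```

{"api": "apply_moves", "payload": {"increments": [{"grip": 0, "linear": [-7, 4, -25], "turn": [0, 0, 0]}, {"grip": 0, "linear": [-15, 8, -60], "turn": [0, 0, 0]}, {"grip": 0, "linear": [-20, 11, -95], "turn": [0, 0, 0]}, {"grip": 0, "linear": [-20, 11, -125], "turn": [0, 0, 0]}, {"grip": 0, "linear": [-20, 11, -145], "turn": [0, 0, 0]}, {"grip": 0, "linear": [-20, 11, -157], "turn": [0, 0, 0]}, {"grip": 0, "linear": [-20, 11, -162], "turn": [0, 0, 0]}, {"grip": 0, "linear": [-20, 11, -164], "turn": [0, 0, 0]}, {"grip": 0, "linear": [-20, 11, -165], "turn": [0, 0, 0]}, {"grip": 0, "linear": [-20, 11, -165], "turn": [0, 0, 0]}]}}

```text
time: 3.9
tool_pos: [0.5999, -0.1408, 0.0827]
tool_rot: [3.14, 0.001, 1.726]
contact_force: [-0.0, -1.1, -0.7]
opening: 0.0004
```

{"api": "apply_moves", "payload": {"increments": [{"grip": 0, "linear": [0, 0, -0.6], "turn": [0, 0, 0]}, {"grip": 0, "linear": [0, 0, -1.2], "turn": [0, 0, 0]}, {"grip": 0, "linear": [0, 0, -1.8], "turn": [0, 0, 0]}, {"grip": 0, "linear": [0, 0, -2.4], "turn": [0, 0, 0]}, {"grip": 0, "linear": [0, 0, -3.0], "turn": [0, 0, 0]}, {"grip": 0, "linear": [0, 0, -3.6], "turn": [0, 0, 0]}, {"grip": 0, "linear": [0, 0, -4.2], "turn": [0, 0, 0]}, {"grip": 0, "linear": [0, 0, -4.8], "turn": [0, 0, 0]}, {"grip": 0, "linear": [0, 0, -5.4], "turn": [0, 0, 0]}, {"grip": 0, "linear": [0, 0, -6], "turn": [0, 0, 0]}]}}

```text
time: 4.9
tool_pos: [0.5995, -0.1408, 0.0757]
tool_rot: [3.142, -0.0, 1.726]
contact_force: [0.9, 0.1, -0.3]
opening: 0.0004
```

{"api": "apply_moves", "payload": {"increments": [{"grip": 0, "linear": [0, 0, -0.4], "turn": [0, 0, 0]}, {"grip": 0, "linear": [0, 0, -0.8], "turn": [0, 0, 0]}, {"grip": 0, "linear": [0, 0, -1.2], "turn": [0, 0, 0]}, {"grip": 0, "linear": [0, 0, -1.6], "turn": [0, 0, 0]}, {"grip": 0, "linear": [0, 0, -2.0], "turn": [0, 0, 0]}]}}

```text
time: 5.4
tool_pos: [0.5994, -0.1408, 0.0737]
tool_rot: [3.142, -0.0, 1.726]
contact_force: [-0.1, -0.0, -0.1]
opening: 0.0005
```

{"api": "apply_moves", "payload": {"increments": [{"grip": 0, "linear": [0, 0, -0.3], "turn": [0, 0, 0]}, {"grip": 0, "linear": [0, 0, -0.6], "turn": [0, 0, 0]}]}}

```text
time: 5.6
tool_pos: [0.5995, -0.1408, 0.0733]
tool_rot: [3.142, -0.0, 1.726]
contact_force: [-0.8, 0.5, 2.9]
opening: -0.0001
```

{"api": "apply_moves", "payload": {"increments": [{"grip": 0, "linear": [0, 0, -0.2], "turn": [0, 0, 0]}, {"grip": 0, "linear": [0, 0, -0.2], "turn": [0, 0, 0]}]}}

```text
time: 5.8
tool_pos: [0.5994, -0.1408, 0.0733]
tool_rot: [3.141, 0.0, 1.726]
contact_force: [-1.4, 0.5, 4.4]
opening: 0.0004
```

{"api": "apply_moves", "payload": {"increments": [{"grip": 0, "linear": [0, 0, -0.2], "turn": [0, 0, 0]}, {"grip": 0, "linear": [-1, -0.2, -0.2], "turn": [0, 0, 0]}, {"grip": 0, "linear": [-3, -0.5, -0.2], "turn": [0, 0, 0]}, {"grip": 0, "linear": [-6, -1, -0.2], "turn": [0, 0, 0]}, {"grip": 0, "linear": [-9, -1.5, -0.2], "turn": [0, 0, 0]}, {"grip": 0, "linear": [-12, -2, -0.2], "turn": [0, 0, 0]}]}}

```text
time: 6.4
tool_pos: [0.5879, -0.143, 0.0733]
tool_rot: [3.14, 0.001, 1.726]
contact_force: [2.6, 0.6, 5.1]
opening: 0.0008
```

```bash
cat > pan.py <<'E'
from h import *
import sys
name=sys.argv[1]; z=float(sys.argv[2]) if len(sys.argv)>2 else .073
s=observe();im=read_camera('wrist')[:,:,::-1];cv2.imwrite(f'pics/{name}.png',im)
print(s['time'],s['tool_pos'].round(4),s['tool_rot'].round(3),s['contact_force'].round(1),s['opening'].round(4))
np.save(name+'.npy',[s['tool_pos'],s['tool_rot']])
E
python3 pan.py w4
```

```text
Traceback (most recent call last):
  File "pan.py", line 5, in <module>
    print(s['time'],s['tool_pos'].round(4),s['tool_rot'].round(3),s['contact_force'].round(1),s['opening'].round(4))
                                                                                              ^^^^^^^^^^^^^^^^^^
AttributeError: 'float' object has no attribute 'round'
```

View pics/w4.png

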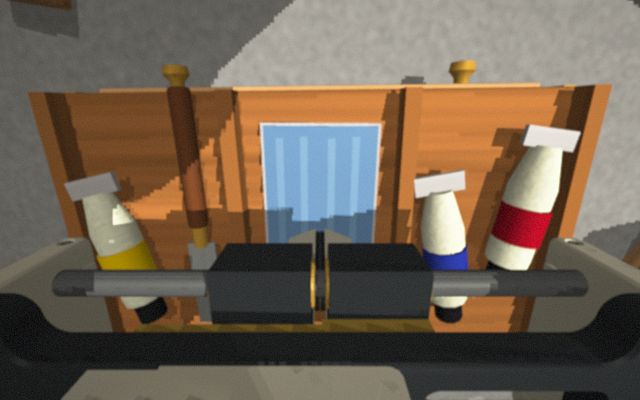

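```bash
sed -i "s/s\['opening'\].round(4)/round(s['opening'],4)/" pan.py
cat >> pan.py <<'E'
po=[s['tool_pos'],s['tool_rot']]
E0=np.array([501,-157.3]);c,sn=np.cos(np.radians(9.5)),np.sin(np.radians(9.5))
m=blue(im,(95,20,60));m[236:]=0
cs,_=cv2.findContours(m,cv2.RETR_EXTERNAL,cv2.CHAIN_APPROX_NONE)
cs=[k for k in cs if k[:,0,0].min()>180 and k[:,0,0].max()<460]
k=max(cs,key=cv2.contourArea)[:,0,:]
# front edge: topmost mask pixel per column ; sides: per row extremes
def chest(P): P=P[:2]*1000-E0; return np.array([c*P[0]+sn*P[1],-sn*P[0]+c*P[1]])
u0,u1=k[:,0].min(),k[:,0].max()
cols=np.arange(u0+8,u1-8); top=np.array([[u,k[k[:,0]==u][:,1].min()-.5] for u in cols if (k[:,0]==u).any()])
F=np.array([chest(onz('wrist',q,z,po)) for q in top]); f=np.polyfit(F[:,1],F[:,0],1)
v0=top[:,1].max(); rows=np.arange(v0+5,225)
sd=np.array([[k[k[:,1]==v][:,0].min()-.5,k[k[:,1]==v][:,0].max()+.5,v] for v in rows if (k[:,1]==v).any()])
ls=np.array([chest(onz('wrist',(q[0],q[2]),z,po)) for q in sd]); rs=np.array([chest(onz('wrist',(q[1],q[2]),z,po)) for q in sd])
print('front x',np.polyval(f,0),'centre x',np.polyval(f,0)+55,'yaw from front deg',-np.degrees(f[0]),'sides y',np.median(ls[:,1]),np.median(rs[:,1]),'side yaw',np.degrees(np.polyfit(ls[:,0],ls[:,1],1)[0]),np.degrees(np.polyfit(rs[:,0],rs[:,1],1)[0]))
E
python3 pan.py w5
```

```text
6.45 [ 0.5875 -0.1431  0.0733] [3.140e+00 1.000e-03 1.726e+00] [0.1 0.4 4.6] 0.0006Traceback (most recent call last):
  File "pan.py", line 21, in <module>
    print('front x',np.polyval(f,0),'centre x',np.polyval(f,0)+55,'yaw from front deg',-np.degrees(f[0]),'sides y',np.median(ls[:,1]),np.median(rs[:,1]),'side yaw',np.degrees(np.polyfit(ls[:,0],ls[:,1],1)[0]),np.degrees(np.polyfit(rs[:,0],rs[:,1],1)[0]))
                                                                                                                             ~~^^^^^
IndexError: too many indices for array: array is 1-dimensional, but 2 were indexed
```

```bash
sed -i 's/blue(im,(95,20,60))/blue(im,(95,60,60))/; s/^s=observe();im=.*/import os\nif os.path.exists(f"pics\/{name}.png"):\n    im=cv2.imread(f"pics\/{name}.png");q=np.load(name+".npy");s=dict(time=0,tool_pos=q[0],tool_rot=q[1],contact_force=q[0],opening=0)\nelse:\n    s=observe();im=read_camera("wrist")[:,:,::-1].copy();cv2.imwrite(f"pics\/{name}.png",im)/' pan.py; python3 pan.py w5
```

```text
0 [ 0.5875 -0.1431  0.0733] [3.140e+00 1.000e-03 1.726e+00] [ 0.6 -0.1  0.1] 0Traceback (most recent call last):
  File "pan.py", line 25, in <module>
    print('front x',np.polyval(f,0),'centre x',np.polyval(f,0)+55,'yaw from front deg',-np.degrees(f[0]),'sides y',np.median(ls[:,1]),np.median(rs[:,1]),'side yaw',np.degrees(np.polyfit(ls[:,0],ls[:,1],1)[0]),np.degrees(np.polyfit(rs[:,0],rs[:,1],1)[0]))
                                                                                                                             ~~^^^^^
IndexError: too many indices for array: array is 1-dimensional, but 2 were indexed
```

```bash
sed -i 's/v0=top\[:,1\].max()/v0=np.median(top[:,1])/; s/^F=np/print(u0,u1,np.median(top[:,1]));top=top[abs(top[:,1]-np.median(top[:,1]))<4];F=np/; s/^cs=\[.*$/cs=[k for k in cs if 200<cv2.moments(k)["m10"]\/max(1,cv2.moments(k)["m00"])<420]/' pan.py; python3 pan.py w5; sed -n 15,30p pan.py
```

```text
0 [ 0.5875 -0.1431  0.0733] [3.140e+00 1.000e-03 1.726e+00] [ 0.6 -0.1  0.1] 0
263 377 125.5
cs=[k for k in cs if 200<cv2.moments(k)["m10"]/max(1,cv2.moments(k)["m00"])<420]
k=max(cs,key=cv2.contourArea)[:,0,:]
# front edge: topmost mask pixel per column ; sides: per row extremes
def chest(P): P=P[:2]*1000-E0; return np.array([c*P[0]+sn*P[1],-sn*P[0]+c*P[1]])
u0,u1=k[:,0].min(),k[:,0].max()
cols=np.arange(u0+8,u1-8); top=np.array([[u,k[k[:,0]==u][:,1].min()-.5] for u in cols if (k[:,0]==u).any()])
print(u0,u1,np.median(top[:,1]));top=top[abs(top[:,1]-np.median(top[:,1]))<4];F=np.array([chest(onz('wrist',q,z,po)) for q in top]); f=np.polyfit(F[:,1],F[:,0],1)
v0=np.median(top[:,1]); rows=np.arange(v0+5,225)
sd=np.array([[k[k[:,1]==v][:,0].min()-.5,k[k[:,1]==v][:,0].max()+.5,v] for v in rows if (k[:,1]==v).any()])
ls=np.array([chest(onz('wrist',(q[0],q[2]),z,po)) for q in sd]); rs=np.array([chest(onz('wrist',(q[1],q[2]),z,po)) for q in sd])
print('front x',np.polyval(f,0),'centre x',np.polyval(f,0)+55,'yaw from front deg',-np.degrees(f[0]),'sides y',np.median(ls[:,1]),np.median(rs[:,1]),'side yaw',np.degrees(np.polyfit(ls[:,0],ls[:,1],1)[0]),np.degrees(np.polyfit(rs[:,0],rs[:,1],1)[0]))Traceback (most recent call last):
  File "pan.py", line 25, in <module>
    print('front x',np.polyval(f,0),'centre x',np.polyval(f,0)+55,'yaw from front deg',-np.degrees(f[0]),'sides y',np.median(ls[:,1]),np.median(rs[:,1]),'side yaw',np.degrees(np.polyfit(ls[:,0],ls[:,1],1)[0]),np.degrees(np.polyfit(rs[:,0],rs[:,1],1)[0]))
                                                                                                                             ~~^^^^^
IndexError: too many indices for array: array is 1-dimensional, but 2 were indexed
```

```bash
sed -i 's/rows=np.arange(v0+5,225)/rows=np.arange(int(v0)+5,225)/' pan.py; python3 pan.py w5
```

```text
0 [ 0.5875 -0.1431  0.0733] [3.140e+00 1.000e-03 1.726e+00] [ 0.6 -0.1  0.1] 0
263 377 125.5
front x 17.93981062932954 centre x 72.93981062932954 yaw from front deg -1.3216947808454247 sides y -30.422067768412937 29.980266592013884 side yaw -0.8327587906365396 -0.8356693732582855
```

{"api": "apply_moves", "payload": {"increments": [{"grip": 0, "linear": [-3, -0.5, 0], "turn": [0, 0, 0]}, {"grip": 0, "linear": [-7, -1.2, 0], "turn": [0, 0, 0]}, {"grip": 0, "linear": [-12, -2, 0], "turn": [0, 0, 0]}, {"grip": 0, "linear": [-17, -2.8, 0], "turn": [0, 0, 0]}, {"grip": 0, "linear": [-22, -3.7, 0], "turn": [0, 0, 0]}, {"grip": 0, "linear": [-27, -4.5, 0], "turn": [0, 0, 0]}, {"grip": 0, "linear": [-32, -5.3, 0], "turn": [0, 0, 0]}, {"grip": 0, "linear": [-37, -6.2, 0], "turn": [0, 0, 0]}, {"grip": 0, "linear": [-41, -6.8, 0], "turn": [0, 0, 0]}, {"grip": 0, "linear": [-43, -7.2, 0], "turn": [0, 0, 0]}]}}

```text
time: 7.5
tool_pos: [0.5447, -0.1503, 0.0733]
tool_rot: [3.14, 0.001, 1.726]
contact_force: [2.7, 0.7, 5.6]
opening: 0.0004
```

```bash
python3 pan.py w6
```

```text
7.5 [ 0.5447 -0.1503  0.0733] [3.140e+00 1.000e-03 1.726e+00] [2.7 0.7 5.6] 0.0004
263 377 125.5
front x -25.406073460792143 centre x 29.593926539207857 yaw from front deg -1.4059796756860208 sides y -30.44190859025869 29.95427318052299 side yaw -0.9291939287335231 -0.8457505506036688
```

View pics/w6.png

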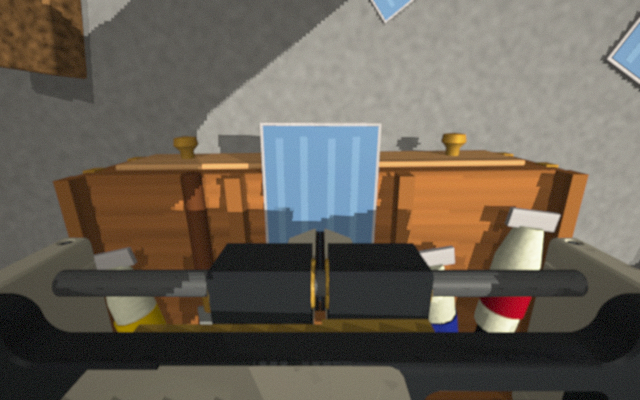

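{"api": "apply_moves", "payload": {"increments": [{"grip": 0, "linear": [-3, -0.5, 0], "turn": [0, 0, 0]}, {"grip": 0, "linear": [-7, -1.2, 0], "turn": [0, 0, 0]}, {"grip": 0, "linear": [-11, -1.8, 0], "turn": [0, 0, 0]}, {"grip": 0, "linear": [-14, -2.3, 0], "turn": [0, 0, 0]}, {"grip": 0, "linear": [-14, -2.3, 0], "turn": [0, 0, 0]}, {"grip": 0, "linear": [-14, -2.3, 0], "turn": [0, 0, 0]}, {"grip": 0, "linear": [-14, -2.3, 1], "turn": [0, 0, 0]}, {"grip": 0, "linear": [-14, -2.3, 3], "turn": [0, 0, 0]}, {"grip": 0, "linear": [-14, -2.3, 8], "turn": [0, 0, 0]}, {"grip": 0, "linear": [-14, -2.3, 20], "turn": [0, 0, 0]}]}}

```text
time: 8.55
tool_pos: [0.5295, -0.1519, 0.0923]
tool_rot: [-3.139, -0.002, 1.726]
contact_force: [-0.0, -0.1, -0.4]
opening: 0.0005
```

```bash
python3 pan.py w7
```

```text
8.55 [ 0.5295 -0.1519  0.0923] [-3.139e+00 -2.000e-03  1.726e+00] [-0.  -0.1 -0.4] 0.0005
268 369 125.5
front x -39.84824910223229 centre x 15.151750897767712 yaw from front deg -0.5625173840039096 sides y -30.56316356040359 30.021378318946883 side yaw -0.7628981326514227 -0.9668072327363799
```

View pics/w7.png

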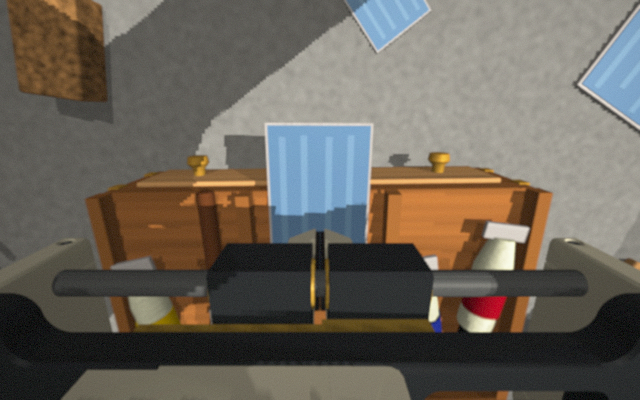

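{"api": "apply_moves", "payload": {"increments": [{"grip": 1, "linear": [-4, -0.7, 10], "turn": [0, 0, 0]}, {"grip": 1, "linear": [-15, -2.5, 18], "turn": [0, 0, 0]}, {"grip": 1, "linear": [-30, -5, 20], "turn": [0, 0, 0]}, {"grip": 1, "linear": [-44, -7.5, 20], "turn": [0, 0, 0]}, {"grip": 1, "linear": [-48.5, -8.5, 20], "turn": [0, 0, 0]}, {"grip": 1, "linear": [-48.5, -8.5, 20], "turn": [0, 0, 0]}, {"grip": 1, "linear": [-48.5, -8.5, 20], "turn": [0, 0, 0]}, {"grip": 1, "linear": [-48.5, -8.5, 20], "turn": [0, 0, 0]}, {"grip": 1, "linear": [-48.5, -8.5, 20], "turn": [0, 0, 0]}, {"grip": 1, "linear": [-48.5, -8.5, 20], "turn": [0, 0, 0]}]}}

```text
time: 9.6
tool_pos: [0.4822, -0.1607, 0.1126]
tool_rot: [-3.142, -0.0, 1.726]
contact_force: [0.1, 0.5, -0.5]
opening: 0.0757
```

```bash
python3 pan.py w8
python3 - <<'E'
from h import *
im=read_camera('top')[:,:,::-1];cv2.imwrite('pics/t8.png',cv2.resize(im[140:240,300:450],None,fx=5,fy=5,interpolation=cv2.INTER_CUBIC))
E
```

```text
9.6 [ 0.4822 -0.1607  0.1126] [-3.142 -0.     1.726] [ 0.1  0.5 -0.5] 0.0757
319 414 17.5
front x -149.39033871901378 centre x -94.39033871901378 yaw from front deg -0.8568526451531776 sides y 13.52892028596857 47.418701013001254 side yaw 37.32484302864527 6.375031515030693
```

View pics/w8.png

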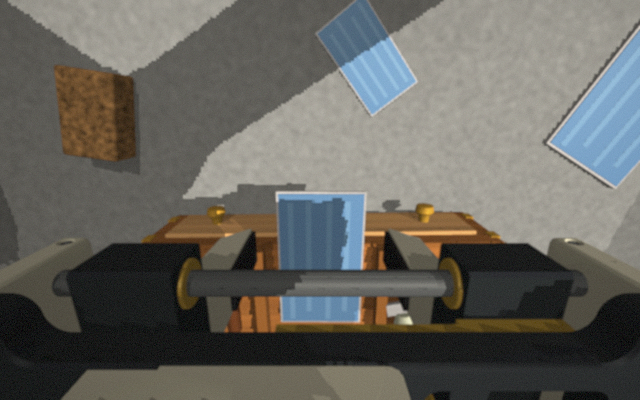

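View pics/t8.png

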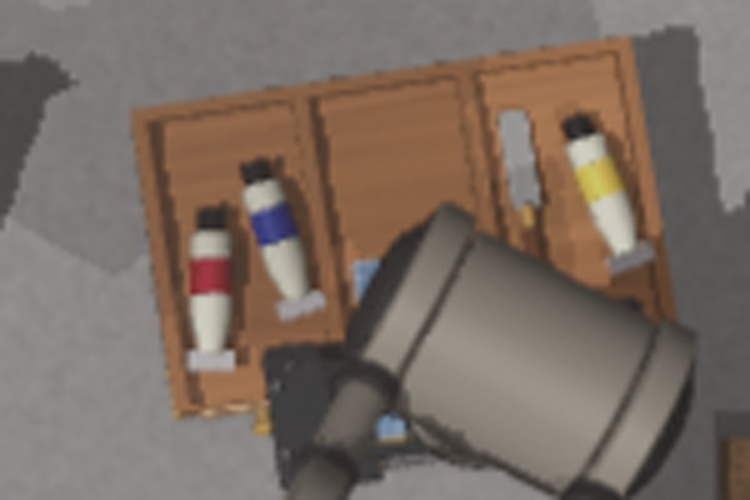

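Run:
```python
from h import *
po=np.load('w8.npy')
a=onz('wrist',(275.5,192),.073,po)*1000;b=onz('wrist',(366.5,192),.073,po)*1000
print(a,b,np.linalg.norm(a-b)); m=(a+b)/2; t=po[0]*1000
yx=np.radians(8.6);d=t-m;print('tool from end along/lat',d[0]*np.cos(yx)+d[1]*np.sin(yx),-d[0]*np.sin(yx)+d[1]*np.cos(yx))
```

```text
[ 465.09263523 -195.23150611   73.        ] [ 455.15107464 -132.1464194    73.        ] 63.86362652144608
tool from end along/lat 22.234834200874538 -0.30897574448346354
```

{"api": "apply_moves", "payload": {"increments": [{"grip": 1, "linear": [-2, 0, -10], "turn": [0, 0, -0.05]}, {"grip": 1, "linear": [-2, 0, -22], "turn": [0, 0, -0.05]}, {"grip": 1, "linear": [-2, 0, -34], "turn": [0, 0, -0.05]}, {"grip": 1, "linear": [-2, 0, -44], "turn": [0, 0, -0.05]}, {"grip": 1, "linear": [-2, 0, -49], "turn": [0, 0, -0.05]}, {"grip": 1, "linear": [-2, 0, -50], "turn": [0, 0, -0.05]}, {"grip": 1, "linear": [-2, 0, -50], "turn": [0, 0, -0.05]}]}}

```text
time: 10.4
tool_pos: [0.48, -0.1608, 0.0626]
tool_rot: [-3.141, -0.0, 1.721]
contact_force: [0.2, 0.3, 0.9]
opening: 0.0916
```

{"api": "apply_moves", "payload": {"grip_force": 20, "increments": [{"grip": 0.75, "linear": [0, 0, 0], "turn": [0, 0, 0]}, {"grip": 0.72, "linear": [0, 0, 0], "turn": [0, 0, 0]}, {"grip": 0.7, "linear": [0, 0, 0], "turn": [0, 0, 0]}, {"grip": 0.5, "linear": [0, 0, 0], "turn": [0, 0, 0]}, {"grip": 0.4, "linear": [0, 0, 0], "turn": [0, 0, 0]}, {"grip": 0.4, "linear": [0, 0, 0], "turn": [0, 0, 0]}, {"grip": 0.4, "linear": [0, 0, 0], "turn": [0, 0, 0]}]}}

```text
time: 11.1
tool_pos: [0.4801, -0.1608, 0.0629]
tool_rot: [3.141, 0.0, 1.721]
contact_force: [0.9, 0.8, 1.2]
opening: 0.0635
```

```bash
python3 pan.py w9 | head -1
```

```text
11.1 [ 0.4801 -0.1608  0.0629] [3.141 0.    1.721] [0.9 0.8 1.2] 0.0635
```

View pics/w9.png

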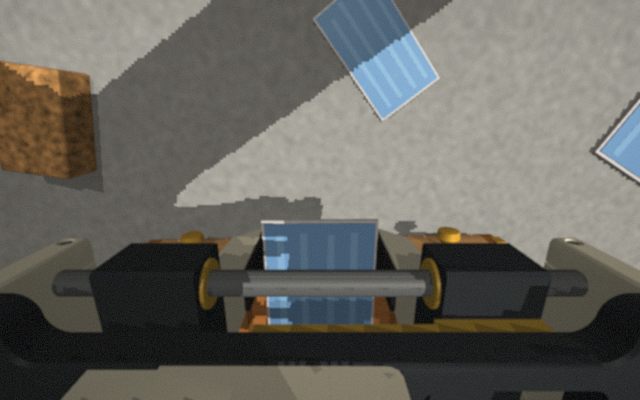

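{"api": "apply_moves", "payload": {"increments": [{"grip": 0.4, "linear": [0, 0, 1], "turn": [0, 0, 0]}, {"grip": 0.4, "linear": [0, 0, 3], "turn": [0, 0, 0]}, {"grip": 0.4, "linear": [0, 0, 6], "turn": [0, 0, 0]}, {"grip": 0.4, "linear": [0, 0, 10], "turn": [0, 0, 0]}, {"grip": 0.4, "linear": [0, 0, 15], "turn": [0, 0, 0]}, {"grip": 0.4, "linear": [0, 0, 21], "turn": [0, 0, 0]}, {"grip": 0.4, "linear": [0, 0, 28], "turn": [0, 0, 0]}, {"grip": 0.4, "linear": [0, 0, 34], "turn": [0, 0, 0]}, {"grip": 0.4, "linear": [0, 0, 38], "turn": [0, 0, 0]}, {"grip": 0.4, "linear": [0, 0, 40], "turn": [0, 0, 0]}]}}

```text
time: 12.15
tool_pos: [0.4801, -0.1608, 0.1033]
tool_rot: [3.141, 0.0, 1.721]
contact_force: [-0.5, -0.8, -1.3]
opening: 0.0633
```

```bash
python3 pan.py w10 | head -1;python3 - <<'E'
from h import *
im=read_camera('scene')[:,:,::-1];cv2.imwrite('pics/s10.png',cv2.resize(im[170:330,200:380],None,fx=4,fy=3.7,interpolation=cv2.INTER_CUBIC))
E
```

```text
12.15 [ 0.4801 -0.1608  0.1033] [3.141 0.    1.721] [-0.5 -0.8 -1.3] 0.0633
```

View pics/w10.png

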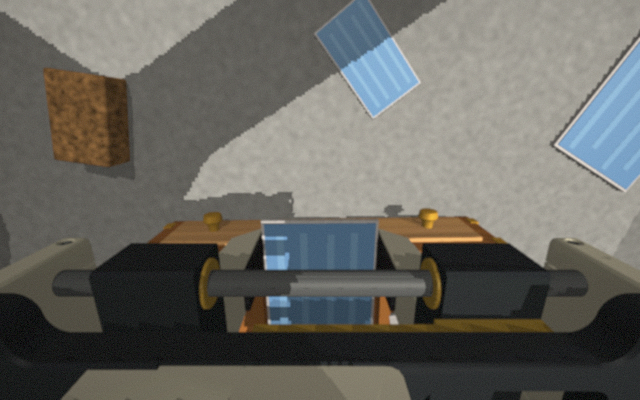

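View pics/s10.png

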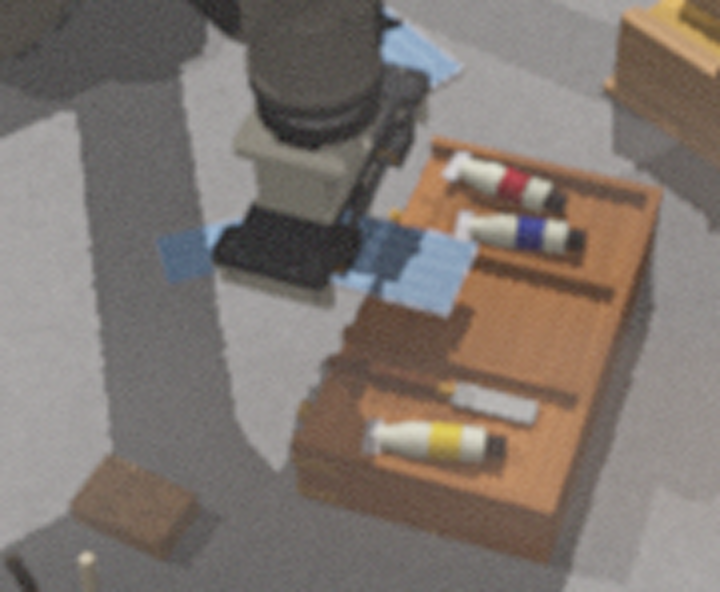

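Run:
```python
from h import *
po=np.load('w10.npy');t=po[0]
y=np.radians(8.6);ex=np.array([np.cos(y),np.sin(y),0]);ey=np.array([-np.sin(y),np.cos(y),0])
for lat,uv in((.032,(478/4+200-.4,243/3.7+170-.4)),(-.032,(452/4+200-.4,318/3.7+170-.4))):
    for dz in (0,.005,.010,.015):
        P=t+.09*ex+lat*ey+[0,0,dz];print(lat,dz,proj('scene',P).round(1),np.round(uv,1))
# wrist rear end line
for dz in (.008,.0105,.013): print(dz,proj('wrist',t-.02*ex+[0,0,dz],po))
```

```text
0.032 0 [318.8 237.6] [319.1 235.3]
0.032 0.005 [318.8 236.5] [319.1 235.3]
0.032 0.01 [318.8 235.4] [319.1 235.3]
0.032 0.015 [318.8 234.3] [319.1 235.3]
-0.032 0 [310.8 256.9] [312.6 255.5]
-0.032 0.005 [310.8 255.8] [312.6 255.5]
-0.032 0.01 [310.7 254.8] [312.6 255.5]
-0.032 0.015 [310.7 253.7] [312.6 255.5]
0.008 [320.63953691 219.85898549]
0.0105 [320.65478149 221.55913946]
0.013 [320.67049427 223.31150997]
```

{"api": "apply_moves", "payload": {"increments": [{"grip": 0.4, "linear": [-2, 4, 6], "turn": [0, 0, 0]}, {"grip": 0.4, "linear": [-6, 16, 12], "turn": [0, 0, -0.2]}, {"grip": 0.4, "linear": [-12, 38, 18], "turn": [0, 0, -0.6]}, {"grip": 0.4, "linear": [-20, 68, 22], "turn": [0, 0, -1.0]}, {"grip": 0.4, "linear": [-26, 105, 24], "turn": [0, 0, -1.5]}, {"grip": 0.4, "linear": [-32, 142, 24], "turn": [0, 0, -2.0]}, {"grip": 0.4, "linear": [-36, 180, 24], "turn": [0, 0, -2.5]}, {"grip": 0.4, "linear": [-38, 218, 24], "turn": [0, 0, -3.0]}, {"grip": 0.4, "linear": [-40, 250, 24], "turn": [0, 0, -3.4]}, {"grip": 0.4, "linear": [-40, 270, 24], "turn": [0, 0, -3.7]}]}}

```text
time: 13.25
tool_pos: [0.4391, 0.1115, 0.1269]
tool_rot: [-3.141, -0.0, 1.333]
contact_force: [-1.3, 0.1, -1.0]
opening: 0.0633
```

{"api": "apply_moves", "payload": {"increments": [{"grip": 0.4, "linear": [0, 15, -3], "turn": [0, 0, -0.2]}, {"grip": 0.4, "linear": [0, 40, -8], "turn": [0, 0, -0.45]}, {"grip": 0.4, "linear": [2, 68, -14], "turn": [0, 0, -0.7]}, {"grip": 0.4, "linear": [4, 92, -22], "turn": [0, 0, -0.75]}, {"grip": 0.4, "linear": [6, 108, -30], "turn": [0, 0, -0.75]}, {"grip": 0.4, "linear": [8, 116, -38], "turn": [0, 0, -0.75]}, {"grip": 0.4, "linear": [8, 119, -44], "turn": [0, 0, -0.75]}, {"grip": 0.4, "linear": [8, 119, -49], "turn": [0, 0, -0.75]}, {"grip": 0.4, "linear": [8, 119, -50], "turn": [0, 0, -0.75]}]}}

```text
time: 14.15
tool_pos: [0.4475, 0.2275, 0.0761]
tool_rot: [-3.141, 0.001, 1.254]
contact_force: [0.1, -1.4, -0.5]
opening: 0.0633
```

```bash
python3 pan.py w11 | head -1;python3 - <<'E'
from h import *
for n in ('scene','top'):
    cv2.imwrite(f'pics/{n}11.png',read_camera(n)[:,:,::-1])
s=cv2.imread('pics/scene11.png');t=cv2.imread('pics/top11.png')
cv2.imwrite('pics/s11c.png',cv2.resize(s[110:230,290:430],None,fx=5,fy=5,interpolation=cv2.INTER_CUBIC))
cv2.imwrite('pics/t11c.png',cv2.resize(t[130:240,220:320],None,fx=5,fy=5,interpolation=cv2.INTER_CUBIC))
E
```

```text
14.15 [0.4475 0.2275 0.0761] [-3.141e+00  1.000e-03  1.254e+00] [ 0.1 -1.4 -0.5] 0.0633Traceback (most recent call last):
  File "pan.py", line 25, in <module>
    print('front x',np.polyval(f,0),'centre x',np.polyval(f,0)+55,'yaw from front deg',-np.degrees(f[0]),'sides y',np.median(ls[:,1]),np.median(rs[:,1]),'side yaw',np.degrees(np.polyfit(ls[:,0],ls[:,1],1)[0]),np.degrees(np.polyfit(rs[:,0],rs[:,1],1)[0]))
                                                                                                                             ~~^^^^^
IndexError: too many indices for array: array is 1-dimensional, but 2 were indexed
```

View pics/w11.png

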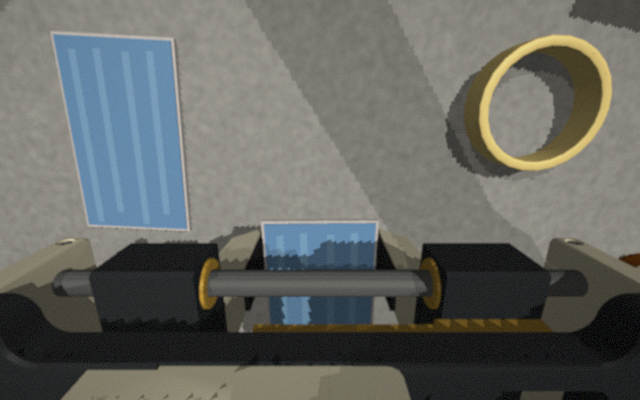

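View pics/s11c.png

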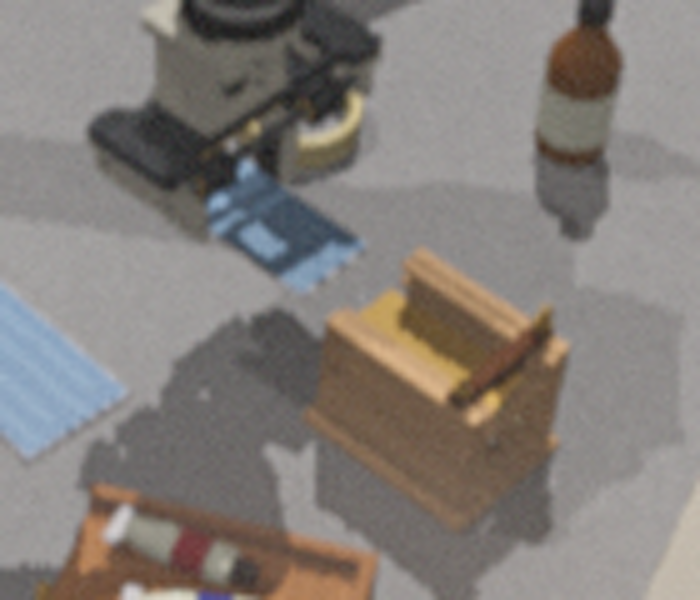

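View pics/t11c.png

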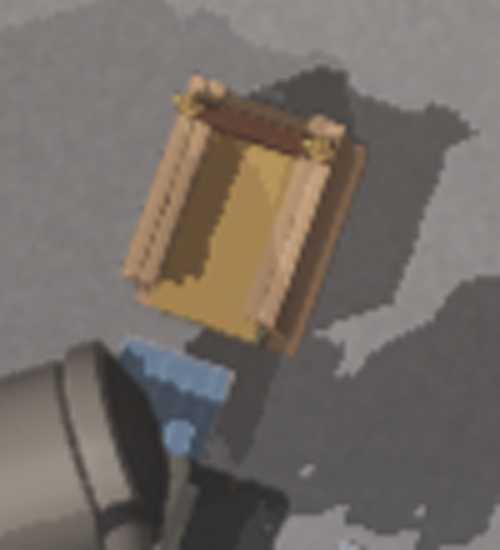

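Run:
```python
from h import *
def tri(us,ut):
    o1,d1=ray('scene',us);o2,d2=ray('top',ut)
    A=np.stack([d1,-d2],1);k=np.linalg.lstsq(A,o2-o1,rcond=None)[0]
    p,q=o1+k[0]*d1,o2+k[1]*d2;return (p+q)/2*1000,np.linalg.norm(p-q)*1000
po=np.load('w11.npy');t=po[0]*1000
yw=po[1][2]-np.pi/2;ex=np.array([np.cos(yw),np.sin(yw),0]);ey=np.array([-np.sin(yw),np.cos(yw),0])
L=[]
for n,s,tt in (('left',(365,243),(129,337)),('right',(304,293),(236,376))):
    p,e=tri((290+s[0]/5-.4,110+s[1]/5-.4),(220+tt[0]/5-.4,130+tt[1]/5-.4));L.append(p)
    print(n,p.round(1),round(e,1),'rel tool',((p-t)@ex).round(1),((p-t)@ey).round(1),(p[2]-t[2]).round(1))
m=np.array([562.1,190.4,0]);yr=np.radians(-18);rx=np.array([np.cos(yr),np.sin(yr),0]);ry=np.array([-np.sin(yr),np.cos(yr),0])
for p in L+[t]: print('in mouth frame',((p-m)@rx).round(1),((p-m)@ry).round(1))
print('yaw tool-90',np.degrees(yw))
for q in((275.5-13.5,220),(378.5,220)):print(onz('wrist',q,t[2]/1000+.0104,po)*1000)
a=onz('wrist',(261.5,220),t[2]/1000+.0104,po)*1000;b=onz('wrist',(379,220),t[2]/1000+.0104,po)*1000;c=(a+b)/2
print('rear mid in tool',((c-t)@ex),((c-t)@ey),'edge angle',np.degrees(np.arctan2((b-a)@ex,(b-a)@ey)))
```

```text
left [541.3 228.6  87.9] 0.8 rel tool 88.8 30.2 11.8
right [523.2 170.2  87. ] 5.8 rel tool 89.8 -30.9 10.9
in mouth frame -31.5 29.9
in mouth frame -30.7 -31.3
in mouth frame -120.5 -0.2
yaw tool-90 -18.142681170482927
[418.13940824 203.63806898  86.54835213]
[437.64787665 263.4143506   86.54835213]
rear mid in tool -20.509964700415196 -0.349940600371239 edge angle -0.06817270866978847
```

{"api": "apply_moves", "payload": {"increments": [{"grip": 0.4, "linear": [4.8, -1.5, 0], "turn": [0, 0, 0]}, {"grip": 0.4, "linear": [9.5, -3.1, 0], "turn": [0, 0, 0]}, {"grip": 0.4, "linear": [14.3, -4.6, 0], "turn": [0, 0, 0]}, {"grip": 0.4, "linear": [19, -6.1, 0], "turn": [0, 0, 0]}, {"grip": 0.4, "linear": [22.8, -7.4, 0], "turn": [0, 0, 0]}, {"grip": 0.4, "linear": [25.7, -8.3, 0], "turn": [0, 0, 0]}, {"grip": 0.4, "linear": [28.5, -9.2, 0], "turn": [0, 0, 0]}, {"grip": 0.4, "linear": [31.4, -10.1, 0], "turn": [0, 0, 0]}, {"grip": 0.4, "linear": [34.2, -11, 0], "turn": [0, 0, 0]}, {"grip": 0.4, "linear": [37.1, -12, 0], "turn": [0, 0, 0]}]}}

```text
time: 15.3
tool_pos: [0.4852, 0.2162, 0.0767]
tool_rot: [-3.142, -0.0, 1.255]
contact_force: [-0.1, 0.2, -0.8]
opening: 0.0632
```

Run:
```python
from h import *
print(observe()['contact_force'])
for n in ('scene','top'):
    cv2.imwrite(f'pics/{n}12.png',read_camera(n)[:,:,::-1])
s=cv2.imread('pics/scene12.png');t=cv2.imread('pics/top12.png')
a=cv2.resize(s[130:220,310:420],(400,400),interpolation=cv2.INTER_CUBIC)
b=cv2.resize(t[135:225,225:305],(400,400),interpolation=cv2.INTER_CUBIC)
cv2.imwrite('pics/c12.png',np.hstack([a,b]))
```

```text
[-0.0873315   0.1628971  -0.81099686]
```

View pics/c12.png

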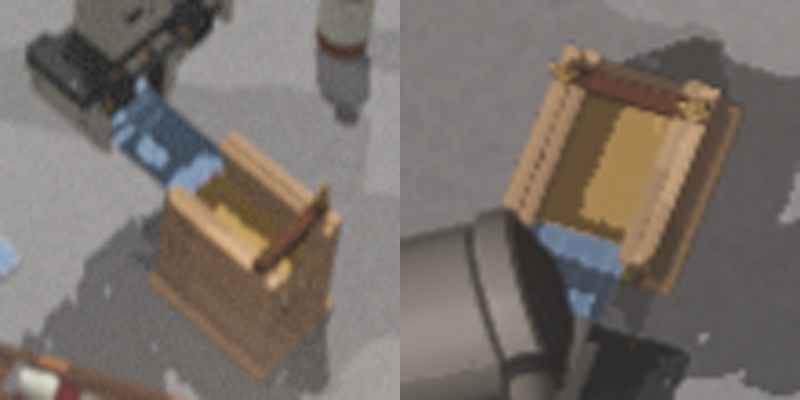

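{"api": "apply_moves", "payload": {"increments": [{"grip": 0.4, "linear": [2.9, -0.9, 0], "turn": [0, 0, 0]}, {"grip": 0.4, "linear": [6.7, -2.2, 0], "turn": [0, 0, 0]}, {"grip": 0.4, "linear": [10.5, -3.4, 0], "turn": [0, 0, 0]}, {"grip": 0.4, "linear": [14.3, -4.6, 0], "turn": [0, 0, 0]}, {"grip": 0.4, "linear": [18.1, -5.9, 0], "turn": [0, 0, 0]}, {"grip": 0.4, "linear": [21.9, -7.1, 0], "turn": [0, 0, 0]}, {"grip": 0.4, "linear": [25.7, -8.3, 0], "turn": [0, 0, 0]}, {"grip": 0.4, "linear": [29.5, -9.6, 0], "turn": [0, 0, 0]}, {"grip": 0.4, "linear": [33.3, -10.8, 0], "turn": [0, 0, 0]}, {"grip": 0.4, "linear": [37.1, -12, 0], "turn": [0, 0, 0]}]}}

```text
time: 16.4
tool_pos: [0.5225, 0.2041, 0.0767]
tool_rot: [-3.142, -0.0, 1.255]
contact_force: [0.2, 0.8, 0.5]
opening: 0.0634
```

{"api": "apply_moves", "payload": {"increments": [{"grip": 0.4, "linear": [2.9, -0.9, 0], "turn": [0, 0, 0]}, {"grip": 0.4, "linear": [5.7, -1.9, 0], "turn": [0, 0, 0]}, {"grip": 0.4, "linear": [8.6, -2.8, 0], "turn": [0, 0, 0]}, {"grip": 0.4, "linear": [11.4, -3.7, 0], "turn": [0, 0, 0]}, {"grip": 0.4, "linear": [13.3, -4.3, 0], "turn": [0, 0, 0]}, {"grip": 0.4, "linear": [15.2, -4.9, 0], "turn": [0, 0, 0]}, {"grip": 0.4, "linear": [17.1, -5.6, 0], "turn": [0, 0, 0]}, {"grip": 0.4, "linear": [19, -6.2, 0], "turn": [0, 0, 0]}, {"grip": 0.4, "linear": [20.9, -6.8, 0], "turn": [0, 0, 0]}, {"grip": 0.4, "linear": [20.9, -6.8, 0], "turn": [0, 0, 0]}]}}

```text
time: 17.4
tool_pos: [0.5433, 0.1973, 0.0768]
tool_rot: [3.141, -0.0, 1.255]
contact_force: [-0.2, -0.4, -0.6]
opening: 0.0634
```

Run:
```python
from h import *
s=observe();print(s['time'],s['contact_force'].round(1),s['torque'].round(2),s['tool_pos'])
p=s['tool_pos'][:2]*1000-[562.1,190.4];print(p@[.951,-.309],p@[.309,.951])
for n in ('scene','top','wrist'):
    cv2.imwrite(f'pics/{n}13.png',read_camera(n)[:,:,::-1])
np.save('w13.npy',[s['tool_pos'],s['tool_rot']])
s=cv2.imread('pics/scene13.png');t=cv2.imread('pics/top13.png')
a=cv2.resize(s[130:220,310:420],(400,400),interpolation=cv2.INTER_CUBIC)
b=cv2.resize(t[135:225,225:305],(400,400),interpolation=cv2.INTER_CUBIC)
cv2.imwrite('pics/c13.png',np.hstack([a,b]))
```

```text
17.4 [-0.2 -0.4 -0.6] [ 0.03  0.01 -0.02] [0.54332732 0.19733209 0.07676811]
-19.994832931890265 0.7916562318723905
```

View pics/c13.png

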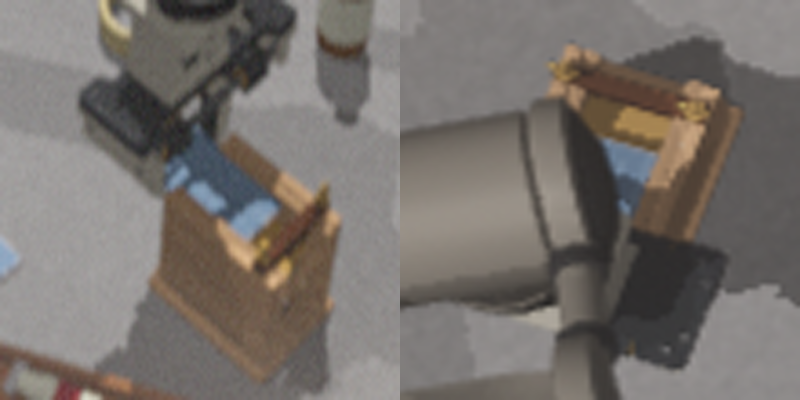

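View pics/wrist13.png

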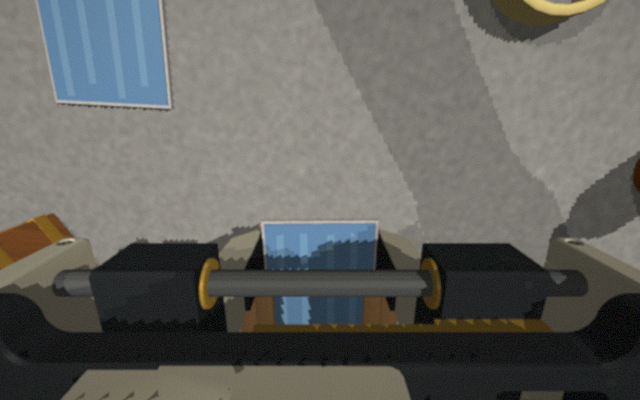

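{"api": "apply_moves", "payload": {"increments": [{"grip": 0.4, "linear": [0, 0, -0.5], "turn": [0, 0, 0]}, {"grip": 0.4, "linear": [0, 0, -1], "turn": [0, 0, 0]}, {"grip": 0.4, "linear": [0, 0, -1.5], "turn": [0, 0, 0]}, {"grip": 0.4, "linear": [0, 0, -2], "turn": [0, 0, 0]}, {"grip": 0.4, "linear": [0, 0, -2.4], "turn": [0, 0, 0]}, {"grip": 0.4, "linear": [0, 0, -2.8], "turn": [0, 0, 0]}, {"grip": 0.4, "linear": [0, 0, -3.1], "turn": [0, 0, 0]}, {"grip": 0.4, "linear": [0, 0, -3.4], "turn": [0, 0, 0]}]}}

```text
time: 18.35
tool_pos: [0.5431, 0.1974, 0.0734]
tool_rot: [3.142, -0.0, 1.255]
contact_force: [0.1, 0.3, -1.1]
opening: 0.0634
```

{"api": "apply_moves", "payload": {"increments": [{"grip": 0.4, "linear": [0, 0, -0.3], "turn": [0, 0, 0]}, {"grip": 0.4, "linear": [0, 0, -0.5], "turn": [0, 0, 0]}]}}

```text
time: 18.55
tool_pos: [0.5431, 0.1974, 0.0729]
tool_rot: [3.142, -0.0, 1.255]
contact_force: [-0.1, -0.7, 0.4]
opening: 0.0632
```

{"api": "apply_moves", "payload": {"increments": [{"grip": 0.4, "linear": [0, 0, -0.2], "turn": [0, 0, 0]}, {"grip": 0.4, "linear": [0, 0, -0.4], "turn": [0, 0, 0]}]}}

```text
time: 18.75
tool_pos: [0.5431, 0.1974, 0.0727]
tool_rot: [3.141, -0.0, 1.255]
contact_force: [-0.6, -0.1, 3.1]
opening: 0.0635
```

{"api": "apply_moves", "payload": {"increments": [{"grip": 0.72, "linear": [0, 0, 0.3], "turn": [0, 0, 0]}, {"grip": 0.8, "linear": [0, 0, 0.4], "turn": [0, 0, 0]}, {"grip": 0.9, "linear": [0, 0, 0.4], "turn": [0, 0, 0]}, {"grip": 1, "linear": [0, 0, 0.4], "turn": [0, 0, 0]}, {"grip": 1, "linear": [0, 0, 0.4], "turn": [0, 0, 0]}, {"grip": 1, "linear": [0, 0, 0.4], "turn": [0, 0, 0]}, {"grip": 1, "linear": [0, 0, 0.4], "turn": [0, 0, 0]}]}}

```text
time: 19.45
tool_pos: [0.5431, 0.1974, 0.0728]
tool_rot: [-3.142, -0.0, 1.255]
contact_force: [0.6, -0.0, -0.6]
opening: 0.092
```

Run:
```python
from h import *
s=observe();print(s['time'],s['contact_force'].round(1),s['tool_pos'],s['opening'])
cv2.imwrite(f'pics/wrist14.png',read_camera('wrist')[:,:,::-1])
np.save('w14.npy',[s['tool_pos'],s['tool_rot']])
```

```text
19.45 [ 0.6 -0.  -0.6] [0.54305418 0.19742034 0.07278954] 0.09200165052498385
```

View pics/wrist14.png

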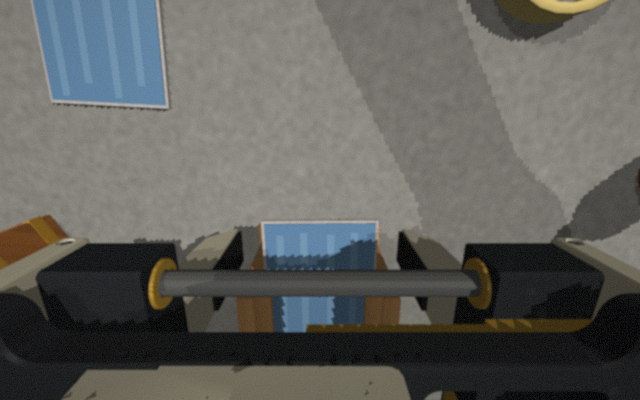

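{"api": "apply_moves", "payload": {"increments": [{"grip": 1, "linear": [-5, 1.6, 0], "turn": [0, 0, 0]}, {"grip": 1, "linear": [-15, 4.9, 0], "turn": [0, 0, 0]}, {"grip": 1, "linear": [-28, 9.1, 0], "turn": [0, 0, 0]}, {"grip": 1, "linear": [-38, 12.3, 0], "turn": [0, 0, 0]}, {"grip": 1, "linear": [-43.8, 14.2, 0], "turn": [0, 0, 0]}, {"grip": 0, "linear": [-43.8, 14.2, 0], "turn": [0, 0, 0]}, {"grip": 0, "linear": [-43.8, 14.2, 0], "turn": [0, 0, 0]}, {"grip": 0, "linear": [-43.8, 14.2, 0], "turn": [0, 0, 0]}, {"grip": 0, "linear": [-43.8, 14.2, 0], "turn": [0, 0, 0]}, {"grip": 0, "linear": [-43.8, 14.2, 0], "turn": [0, 0, 0]}]}}

```text
time: 20.5
tool_pos: [0.4995, 0.2115, 0.0728]
tool_rot: [3.142, -0.0, 1.254]
contact_force: [-0.1, 0.6, 0.9]
opening: 0.0567
```

{"api": "apply_moves", "payload": {"increments": [{"grip": 0, "linear": [0, 0, 0], "turn": [0, 0, 0]}, {"grip": 0, "linear": [0, 0, 0], "turn": [0, 0, 0]}, {"grip": 0, "linear": [0, 0, 0], "turn": [0, 0, 0]}, {"grip": 0, "linear": [0, 0, 0], "turn": [0, 0, 0]}, {"grip": 0, "linear": [0, 0, 0], "turn": [0, 0, 0]}, {"grip": 0, "linear": [0, 0, 0], "turn": [0, 0, 0]}]}}

```text
time: 21.1
tool_pos: [0.4992, 0.2116, 0.0728]
tool_rot: [3.142, -0.0, 1.255]
contact_force: [-0.0, -0.7, -0.5]
opening: 0.0079
```

Run:
```python
from h import *
s=observe();print(s['time'],s['contact_force'].round(1),s['tool_pos'],s['tool_rot'],s['opening'])
for n in ('scene','top','wrist'):
    cv2.imwrite(f'pics/{n}15.png',read_camera(n)[:,:,::-1])
np.save('w15.npy',[s['tool_pos'],s['tool_rot']])
p=s['tool_pos'][:2]*1000-[562.1,190.4];print(p@[.951,-.309],p@[.309,.951])
s=cv2.imread('pics/scene15.png');t=cv2.imread('pics/top15.png')
a=cv2.resize(s[130:220,310:420],(400,400),interpolation=cv2.INTER_CUBIC)
b=cv2.resize(t[135:225,225:305],(400,400),interpolation=cv2.INTER_CUBIC)
cv2.imwrite('pics/c15.png',np.hstack([a,b]))
```

```text
21.1 [-0.  -0.7 -0.5] [0.49924131 0.21162443 0.07282656] [ 3.14158085e+00 -8.00589098e-05  1.25471871e+00] 0.007938439388372928
-66.33696402168125 0.7610978769890883
```

View pics/c15.png

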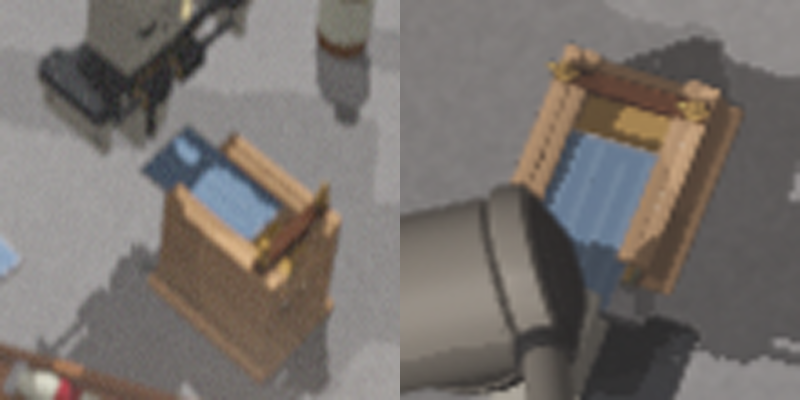

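View pics/wrist15.png

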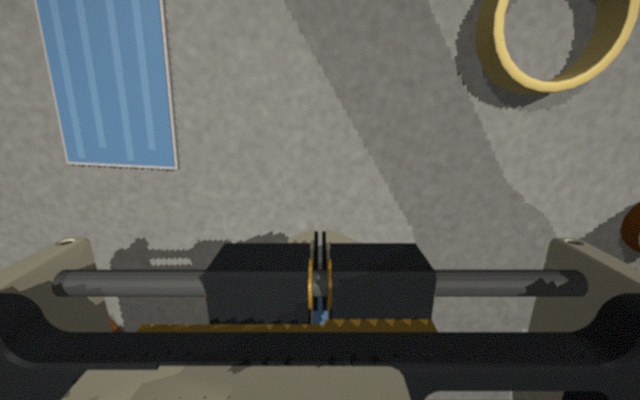

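{"api": "apply_moves", "payload": {"increments": [{"grip": 0, "linear": [1.9, -0.6, 0], "turn": [0, 0, 0]}, {"grip": 0, "linear": [4.8, -1.5, 0], "turn": [0, 0, 0]}, {"grip": 0, "linear": [7.6, -2.5, 0], "turn": [0, 0, 0]}, {"grip": 0, "linear": [9.5, -3.1, 0], "turn": [0, 0, 0]}, {"grip": 0, "linear": [10.5, -3.4, 0], "turn": [0, 0, 0]}, {"grip": 0, "linear": [11.4, -3.7, 0], "turn": [0, 0, 0]}, {"grip": 0, "linear": [12.4, -4, 0], "turn": [0, 0, 0]}, {"grip": 0, "linear": [13.3, -4.3, 0], "turn": [0, 0, 0]}, {"grip": 0, "linear": [14.3, -4.6, 0], "turn": [0, 0, 0]}, {"grip": 0, "linear": [15.2, -4.9, 0], "turn": [0, 0, 0]}]}}

```text
time: 22.25
tool_pos: [0.5144, 0.2067, 0.0728]
tool_rot: [-3.141, -0.0, 1.255]
contact_force: [-1.0, 0.6, -0.6]
opening: 0.0006
```

{"api": "apply_moves", "payload": {"increments": [{"grip": 0, "linear": [1, -0.3, 0], "turn": [0, 0, 0]}, {"grip": 0, "linear": [1.9, -0.6, 0], "turn": [0, 0, 0]}, {"grip": 0, "linear": [2.9, -0.9, 0], "turn": [0, 0, 0]}, {"grip": 0, "linear": [3.8, -1.2, 0], "turn": [0, 0, 0]}, {"grip": 0, "linear": [4.8, -1.5, 0], "turn": [0, 0, 0]}, {"grip": 0, "linear": [5.7, -1.9, 0], "turn": [0, 0, 0]}, {"grip": 0, "linear": [6.7, -2.2, 0], "turn": [0, 0, 0]}, {"grip": 0, "linear": [7.6, -2.5, 0], "turn": [0, 0, 0]}, {"grip": 0, "linear": [8.6, -2.8, 0], "turn": [0, 0, 0]}, {"grip": 0, "linear": [9.5, -3.1, 0], "turn": [0, 0, 0]}]}}

```text
time: 23.25
tool_pos: [0.524, 0.2036, 0.0728]
tool_rot: [3.142, -0.0, 1.255]
contact_force: [-1.0, -0.7, 0.3]
opening: 0.0005
```

```bash
cat > look.py <<'E'
from h import *
import sys
k=sys.argv[1]
s=observe();print(s['time'],s['contact_force'].round(1),s['tool_pos'],s['opening'])
for n in ('scene','top'):
    cv2.imwrite(f'pics/{n}{k}.png',read_camera(n)[:,:,::-1])
p=s['tool_pos'][:2]*1000-[562.1,190.4];print(p@[.951,-.309],p@[.309,.951])
s=cv2.imread(f'pics/scene{k}.png');t=cv2.imread(f'pics/top{k}.png')
a=cv2.resize(s[130:220,310:420],(400,400),interpolation=cv2.INTER_CUBIC)
b=cv2.resize(t[135:225,225:305],(400,400),interpolation=cv2.INTER_CUBIC)
cv2.imwrite(f'pics/c{k}.png',np.hstack([a,b]))
E
python3 look.py 16
```

```text
23.25 [-1.  -0.7  0.3] [0.52404166 0.20359112 0.07284119] 0.00047796788340294963
-40.26953538123111 0.7847334991926954
```

View pics/c16.png

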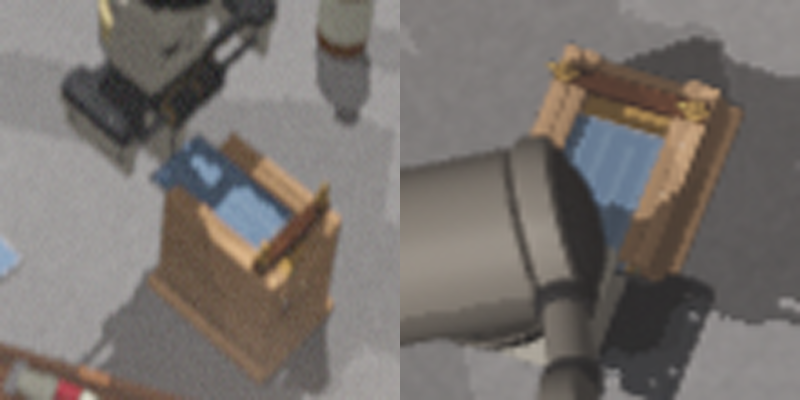

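{"api": "apply_moves", "payload": {"increments": [{"grip": 0, "linear": [0.8, -0.3, 0], "turn": [0, 0, 0]}, {"grip": 0, "linear": [1.5, -0.5, 0], "turn": [0, 0, 0]}, {"grip": 0, "linear": [2.3, -0.7, 0], "turn": [0, 0, 0]}, {"grip": 0, "linear": [3, -1, 0], "turn": [0, 0, 0]}, {"grip": 0, "linear": [3.8, -1.2, 0], "turn": [0, 0, 0]}]}}

```text
time: 23.85
tool_pos: [0.5278, 0.2024, 0.0728]
tool_rot: [-3.142, -0.0, 1.255]
contact_force: [-0.9, -0.4, -0.7]
opening: 0.0006
```

{"api": "apply_moves", "payload": {"increments": [{"grip": 0, "linear": [0.6, -0.2, 0], "turn": [0, 0, 0]}, {"grip": 0, "linear": [1.2, -0.4, 0], "turn": [0, 0, 0]}]}}

```text
time: 24.05
tool_pos: [0.529, 0.202, 0.0728]
tool_rot: [-3.142, -0.0, 1.255]
contact_force: [0.0, 0.2, -0.9]
opening: 0.0007
```

{"api": "apply_moves", "payload": {"increments": [{"grip": 0, "linear": [0.6, -0.2, 0], "turn": [0, 0, 0]}, {"grip": 0, "linear": [1.2, -0.4, 0], "turn": [0, 0, 0]}]}}

```text
time: 24.25
tool_pos: [0.5302, 0.2016, 0.0728]
tool_rot: [-3.142, -0.0, 1.255]
contact_force: [-1.2, 0.2, -0.9]
opening: 0.0005
```

{"api": "apply_moves", "payload": {"increments": [{"grip": 0, "linear": [0.6, -0.2, 0], "turn": [0, 0, 0]}, {"grip": 0, "linear": [1.2, -0.4, 0], "turn": [0, 0, 0]}]}}

```text
time: 24.45
tool_pos: [0.5314, 0.2012, 0.0728]
tool_rot: [3.142, -0.0, 1.255]
contact_force: [0.1, 0.1, 0.0]
opening: 0.0002
```

{"api": "apply_moves", "payload": {"increments": [{"grip": 0, "linear": [0.6, -0.2, 0], "turn": [0, 0, 0]}, {"grip": 0, "linear": [1.2, -0.4, 0], "turn": [0, 0, 0]}]}}

```text
time: 24.65
tool_pos: [0.5326, 0.2008, 0.0728]
tool_rot: [3.142, -0.0, 1.255]
contact_force: [-0.3, 0.6, 0.3]
opening: 0.0002
```

{"api": "apply_moves", "payload": {"increments": [{"grip": 0, "linear": [0.6, -0.2, 0], "turn": [0, 0, 0]}, {"grip": 0, "linear": [1.2, -0.4, 0], "turn": [0, 0, 0]}]}}

```text
time: 24.85
tool_pos: [0.5338, 0.2004, 0.0729]
tool_rot: [3.142, -0.0, 1.255]
contact_force: [-0.3, -0.1, 0.2]
opening: 0.0003
```

{"api": "apply_moves", "payload": {"increments": [{"grip": 0, "linear": [0.6, -0.2, 0], "turn": [0, 0, 0]}, {"grip": 0, "linear": [1.2, -0.4, 0], "turn": [0, 0, 0]}]}}

```text
time: 25.05
tool_pos: [0.535, 0.2, 0.0728]
tool_rot: [-3.142, -0.0, 1.255]
contact_force: [-1.1, -0.1, -0.2]
opening: 0.0003
```

{"api": "apply_moves", "payload": {"increments": [{"grip": 0, "linear": [0.6, -0.2, 0], "turn": [0, 0, 0]}, {"grip": 0, "linear": [1.2, -0.4, 0], "turn": [0, 0, 0]}]}}

```text
time: 25.25
tool_pos: [0.5361, 0.1996, 0.0728]
tool_rot: [-3.141, -0.0, 1.255]
contact_force: [-2.4, 0.2, 0.1]
opening: 0.0004
```

{"api": "apply_moves", "payload": {"increments": [{"grip": 0, "linear": [0.3, -0.1, 0], "turn": [0, 0, 0]}, {"grip": 0, "linear": [0.5, -0.2, 0], "turn": [0, 0, 0]}]}}

```text
time: 25.45
tool_pos: [0.5361, 0.1996, 0.0728]
tool_rot: [-3.141, 0.0, 1.255]
contact_force: [-4.1, 1.5, 0.8]
opening: 0.0006
```

{"api": "apply_moves", "payload": {"increments": [{"grip": 0, "linear": [0.2, -0.1, 0], "turn": [0, 0, 0]}, {"grip": 0, "linear": [0.2, -0.1, 0], "turn": [0, 0, 0]}, {"grip": 0, "linear": [0.2, -0.1, 0], "turn": [0, 0, 0]}]}}

```text
time: 25.75
tool_pos: [0.5362, 0.1995, 0.0728]
tool_rot: [-3.14, 0.0, 1.255]
contact_force: [-5.3, 1.0, 3.4]
opening: 0.0005
```

```bash
python3 look.py 17
```

```text
25.75 [-5.3  1.   3.4] [0.53616476 0.19954154 0.07277753] 0.00046347193266635194
-27.48915278546871 0.6796141073054329
```

View pics/c17.png

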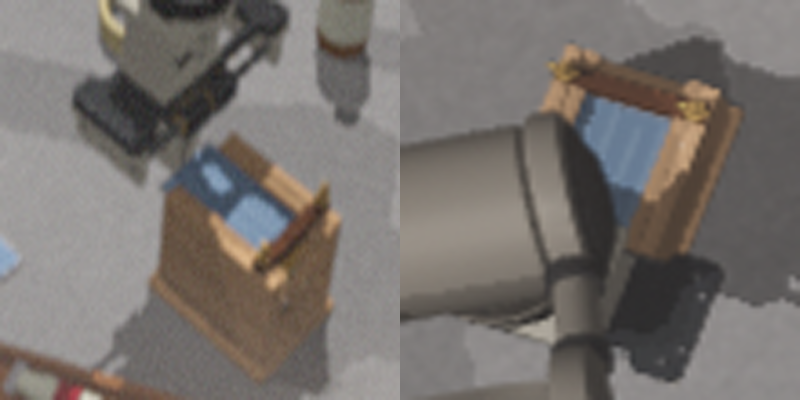

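{"api": "apply_moves", "payload": {"increments": [{"grip": 0, "linear": [-0.5, 0.2, 0], "turn": [0, 0, 0]}, {"grip": 0, "linear": [-1.5, 0.5, 0], "turn": [0, 0, 0]}, {"grip": 0, "linear": [-5, 1.6, 0], "turn": [0, 0, 0]}, {"grip": 0, "linear": [-15, 4.9, 0], "turn": [0, 0, 0]}, {"grip": 0, "linear": [-30, 9.7, 0], "turn": [0, 0, 0]}, {"grip": 0, "linear": [-40, 13, 10], "turn": [0, 0, 0]}, {"grip": 0, "linear": [-40, 13, 45], "turn": [0, 0, 0]}, {"grip": 0, "linear": [-40, 13, 90], "turn": [0, 0, 0]}, {"grip": 0, "linear": [-40, 13, 130], "turn": [0, 0, 0]}, {"grip": 0, "linear": [-40, 13, 150], "turn": [0, 0, 0]}]}}

```text
time: 26.85
tool_pos: [0.4977, 0.2129, 0.2277]
tool_rot: [3.136, -0.004, 1.255]
contact_force: [0.9, 0.3, -0.2]
opening: 0.0007
```

{"api": "apply_moves", "payload": {"increments": [{"grip": 0, "linear": [25, -8, 10], "turn": [0, 0, 0]}, {"grip": 0, "linear": [60, -20, 20], "turn": [0, 0, 0]}, {"grip": 0, "linear": [90, -30, 20], "turn": [0, 0, 0]}, {"grip": 0, "linear": [110, -36, 20], "turn": [0, 0, 0]}, {"grip": 0, "linear": [110, -36, 20], "turn": [0, 0, 0]}, {"grip": 0, "linear": [110, -36, 20], "turn": [0, 0, 0]}]}}

```text
time: 27.45
tool_pos: [0.6062, 0.1765, 0.243]
tool_rot: [-3.141, 0.0, 1.255]
contact_force: [-0.9, 0.3, 0.1]
opening: 0.0006
```

```bash
python3 - <<'E'
from h import *
s=observe();print(s['time'],s['tool_pos'],s['tool_rot'],s['contact_force'])
im=read_camera('wrist')[:,:,::-1];cv2.imwrite('pics/w18.png',im)
np.save('w18.npy',[s['tool_pos'],s['tool_rot']])
cv2.imwrite('pics/w18c.png',cv2.resize(im[60:260,200:460],None,fx=3,fy=3,interpolation=cv2.INTER_CUBIC))
E
python3 look.py 18
```

```text
27.45 [0.60615593 0.17648228 0.2429526 ] [-3.14100497e+00  3.19229456e-05  1.25453312e+00] [-0.88891272  0.32829989  0.10230368]
27.5 [ 0.5  0.9 -1.2] [0.60582627 0.17675522 0.2431102 ] 0.0003124128217592098
45.79992338329314 0.5352333153425147
```

View pics/w18c.png

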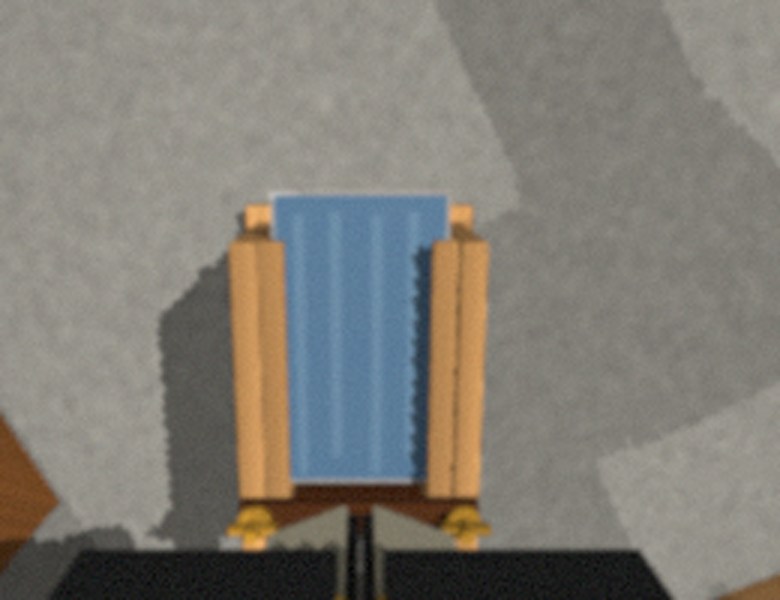

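View pics/c18.png

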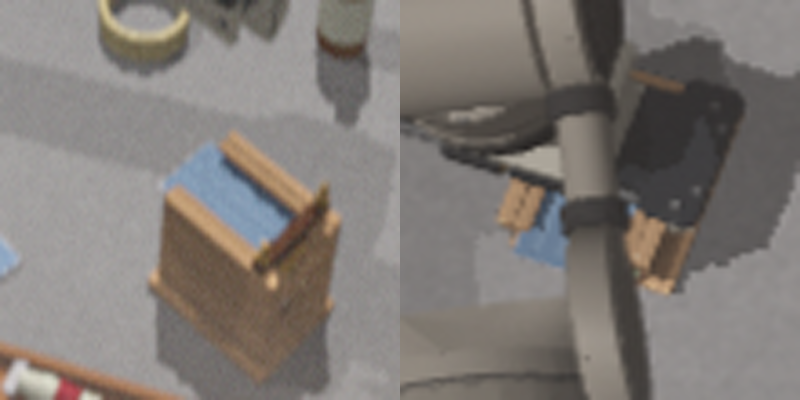

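Run:
```python
from h import *
po=np.load('w18.npy')
m=np.array([562.1,190.4]);yr=np.radians(-18);rx=np.array([np.cos(yr),np.sin(yr)]);ry=np.array([-np.sin(yr),np.cos(yr)])
def f(x,y,z): 
    p=onz('wrist',(200+x/3-.33,60+y/3-.33),z,po)[:2]*1000-m; return np.round([p@rx,p@ry],1)
print('rear',f(272,194,.083),f(449,194,.083),'lead',f(290,485,.083),f(425,485,.083))
print('walls front',f(230,242,.096),f(488,241,.096),'back',f(240,498,.096),f(479,498,.096))
im=cv2.imread('pics/w18.png')
u=int(200+360/3)
print([tuple(im[v,u]) for v in range(212,236)])
```

```text
rear [-15.6 -31.1] [-15.6  31.2] lead [ 94.2 -27.4] [94.2 25. ]
walls front [ -0.3 -44.7] [-0.6 43.7] back [ 94.2 -45.1] [94.3 44.2]
[(np.uint8(152), np.uint8(122), np.uint8(91)), (np.uint8(155), np.uint8(123), np.uint8(91)), (np.uint8(154), np.uint8(125), np.uint8(93)), (np.uint8(155), np.uint8(125), np.uint8(93)), (np.uint8(150), np.uint8(121), np.uint8(88)), (np.uint8(154), np.uint8(124), np.uint8(90)), (np.uint8(154), np.uint8(125), np.uint8(98)), (np.uint8(158), np.uint8(141), np.uint8(125)), (np.uint8(132), np.uint8(132), np.uint8(132)), (np.uint8(82), np.uint8(86), np.uint8(97)), (np.uint8(29), np.uint8(37), np.uint8(59)), (np.uint8(26), np.uint8(39), np.uint8(61)), (np.uint8(14), np.uint8(30), np.uint8(60)), (np.uint8(21), np.uint8(33), np.uint8(62)), (np.uint8(20), np.uint8(35), np.uint8(59)), (np.uint8(5), np.uint8(35), np.uint8(63)), (np.uint8(28), np.uint8(47), np.uint8(79)), (np.uint8(31), np.uint8(54), np.uint8(86)), (np.uint8(17), np.uint8(41), np.uint8(75)), (np.uint8(22), np.uint8(41), np.uint8(67)), (np.uint8(25), np.uint8(29), np.uint8(47)), (np.uint8(25), np.uint8(32), np.uint8(49)), (np.uint8(24), np.uint8(30), np.uint8(49)), (np.uint8(27), np.uint8(27), np.uint8(45))]
```

```bash
python3 -c "
from cell import *
print(hand_in())"
```

```text
the job is handed in; nothing more can be done
None
```

The panel is in the rack's top slot against the stop bar, and I handed the job in at about 27.6 s; no verdict came back.

- **Sliding out:** I pressed with the closed fingertips at about 5 N and drew the panel out until its centre was about 15 mm behind the front edge, roughly 40 mm overhanging. It lay flat and straight.
- **Carrying:** I gripped it by its long edges at 20 N, lifted it clear of the chest and carried it to the rack without visible sag.
- **Inserting:** It went into the slot without touching anything. I lowered it onto the ledges until I felt about 3 N, let go, and pushed its end with closed fingers at about 6 mm/s. It stopped at the bar, and I held the push at about 5 N there.
- **Last checks:** The final wrist view shows the panel straight, about 16 mm out of the mouth and within 0.5 mm of centre. Its far end is 94 mm in, with no visible gap to the bar, and the arm was clear of everything.
- **Bystanders:** I made no separate measurement of them at the end. The arm met no unexpected force at any reading, and nothing looked displaced in the pictures.
- **Disagreements:** The stop was felt at about 92 mm, against 94 mm measured in the picture, which is within the calibration. On the final push the force sensor also showed about 3 N upward, which I did not look into.

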